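Stand a milling jar in its holder and unscrew the left-hand lid

TASK

Open the steel milling jar: take it off the sloping roller, stand it upright in the square pocket of the bench holder with its foot fully home, and let go of it. Then unscrew its lid; the thread is left-handed, as the grooves cut in the lid's corners show, so turn it clockwise until its engraved line meets the double line on the jar. Lay the lid in the enamelled tray open side down, leaving the jar standing in the holder and the other things on the bench undisturbed.

Things in the scene. Friction and masses are not known exactly. Their poses are not given: they have to be found in the camera images.
- jar: Round steel milling jar, 106 mm long and 0.42 kg (give or take a third) without its lid. Origin: centre of the underside of its foot; +z runs along its axis to the mouth. Foot: 40 x 40 mm square, sides along the jar's x and y, 19 mm high, its lowest 5 mm tapering in to 32 x 32 mm. Body 56 mm in diameter from z = 18 to 82 mm; above it a 29 mm neck with the thread, under the lid.
- jar_grip (a point): Point on the jar's axis at z = 64 mm, a good height to take the body at; jar and lid together balance within 5 mm of it. At the start the jar lies loose on the roller, lid end up and away from the robot, its axis rising at 30 degrees, its +x pointing down into the roller.
- jar_lid: Steel lid, hexagon 46 mm over the flats (53 over the corners), 28 mm high, 0.11 kg give or take a third, corners cut by a groove (sign of a left-hand thread). Origin: centre of its open underside; +z out of the closed top. Flats face its +x and every 60 degrees from there. On the jar it shares the jar's axis, its origin at the jar's z = 84 mm (2 mm above the body's shoulder) when shut.
- lid_mark (a point): Lower end of the engraved line on the lid: on the flat that faces the lid's +x, 23 mm from the axis. The line runs over the top too. Turning the lid clockwise seen from above, about 130 degrees from where it starts, brings the line to the jar's double line and lifts the lid about 7 mm (3.2 mm per radian, with 1 to 2 mm of play up and down, 1 mm sideways). It turns easily.
- jar_open_mark (a point): Double engraved line on the jar's shoulder: jar's -x side, 25 mm from the axis, z = 82 mm. With the lid's line within 12 degrees of it the thread is clear and the lid lifts straight off; short of it the jar comes up with the lid; some 15 degrees past it the thread is felt again, and counter-clockwise beyond the shut mark is a dead stop. The shut mark is a single line 138 degrees counter-clockwise of it.
- jar_roller: Sloping bench roller for milling jars, grey, fixed, 140 x 98 mm. Origin: centre of its underside; +x toward its upper end. Two 20 mm rubber rollers, 38 mm apart, rise at 30 degrees along its +x under the jar. All of it stays 20 mm or more below the jar's axis (square to it) but the white end stop under the foot, which reaches to 5 mm below the axis.
- jar_holder: Aluminium holder block fixed on the bench, 100 x 100 x 24 mm. Origin: centre of its underside. Square pocket in the middle, sides along its x and y, 43 x 43 mm, 18 mm deep, that keeps the jar from turning; the foot goes in at any of four quarter turns.
- pocket_floor (a point): Centre of the floor of the holder's pocket, 6 mm above the bench.
- tray: Flat enamelled steel tray, plain white, fixed on the bench, 130 x 130 mm, rim 11 mm high and 3 mm thick, floor 3 mm above the bench. Origin: centre of its underside.
- petri_a: Petri dish, 59 mm across, 15 mm high, on the bench; a bystander. Origin: centre of its underside.
- petri_b: Petri dish like the other, standing on it; a bystander.
- label_roll: Roll of label tape standing on end, 52 mm across, 50 mm high; a bystander. Origin: centre of its underside.
- marker: Marker pen lying on the bench, 132 mm long, 14 mm high; a bystander. Origin: centre of its underside.
Mind the look-alikes: they are no part of the job. What is shaped like the jar_lid but turquoise is not meant.

How it is judged:
By the outcome, as a careful person would: the job done as asked, in the order asked, and still so for the second after the job is handed in, with the robot touching nothing.
It also fails if it takes over 67 s, if anything falls off the work surface, if the arm or the gripper's body presses on something with over 40 N, if the wrist force passes 120 N, or if a joint passes its speed limit or range.

ROBOT

A 6-joint arm with a two-finger parallel gripper is mounted at the origin on a cart in front of the work surface, level with it; the furniture and walls round the work are solid. World frame = base frame: x ahead of the robot, y to its left, z up, the work surface at z = 0. Lengths are in m, angles in rad, forces in N, time in s.
With the tool pointing down it reaches from about 0.35 to 0.975 m from the base axis. Payload 7.1 kg.
Tool frame: the origin (TCP) lies midway between the tips of the shut fingers; the grasp point (between the pads) lies env.tcp_to_grasp behind it (env.tcp_to_grasp is the distance from the TCP to the grasp point, in m); z points along the fingers, y is the direction in which the jaws open and shut (so a half turn about z gives the same grasp; the last joint's range is limited). The gripper opens to 88 mm and grips with 3 to 60 N. Pads are 20 mm wide; open, the fingers measure 115 mm over their backs; the gripper's body (75 mm by 178 mm) begins 61 mm behind the grasp point.
Start: joints at [-1.351, 0.423, 1.63, -0, 1.089, -0.019], TCP at [0.148, -0.607, 0.223] pointing down, gripper open.
Joint ranges: [-3, 3], [-0.9, 2.11], [0.09, 2.58], [-1.31, 4.45], [0.11, 2.69], [-2.54, 2.54]. Speed limits (rad/s): [2.39, 2.39, 3.01, 3.14, 3.14, 3.14].

INTERFACE

Orientations are given as a unit quaternion [x, y, z, w].
In Python, from bench import readout, camera, camera_model, ticket, env gives the robot as it stands.
- The arm moves only by the tool apply_moves, never from a script. Its argument "targets" is a list of rows, each an object of numbers: "ax", "ay", "az": the turn, a rotation vector about the tool's x, y, z in rad; "dx", "dy", "dz": the shift along the tool's x, y, z in mm; "jaw": the closure, from 0 (fully open) to 1 (shut). In form: [{"ax": .., "ay": .., "az": .., "dx": .., "dy": .., "dz": .., "jaw": ..}, ...]. A call has 1 to 20 rows; each row shifts and turns the pose as measured when the row begins, along the tool's axes as they then stand; what a row does not reach is not made up. A row lasts 1/8 s, in which the tool goes at most 62.5 mm and 10.7 degrees, less where a joint would pass 70% of its speed; a pose out of reach is approached as far as the arm can. A call is refused whole if a number of a shift passes 62.5 or a number of a turn 0.188, either way. A call with a gripper value outside its range is refused whole. The fingers move at their own pace and stop on an object; the grip force is fixed at half the most. Time passes only in rows, so rows that do not move let the fingers close. It gives the time, the measured TCP pose, the force and the opening at its end, in the units of the state.
- readout.get_state(): the state, without advancing time (a new reading comes with each control period).
- camera(name): name is "scene" or "top"; returns (picture, depth): 384x512x3 uint8, red, green, blue; 384x512 float32, m along the optical axis (not along the pixel's ray), 0 where there is no reading.
- camera_model(name): a dict with "fx", "fy", "cx", "cy" (pixels), "pose" (4x4, takes a point from camera to world coordinates). Camera axes: x right, y up, looking along -z (the intrinsics and any distortion apply to the point x, -y, -z); pixel columns grow to the right and rows downward; lengths in m; the calibration is good to about 2 mm. A picture is of the moment at which its call begins. camera_model takes no time and is no camera call.
- ticket.hand_in(): hands the job in, once; it reports no verdict.
The state is a dict: "t": time; "joints": joint angles; "dq": joint speeds; "tau": joint torques, N m; "position": TCP position; "tcp_rot": TCP orientation; "force": force on the tool from outside, world axes, zero at the start; "wrist_torque": the same for the moment, N m; "gripper_width": finger opening in m.
Only numpy, scipy, OpenCV 4.12 (cv2) and the standard library are available. Lean on these libraries where they do the work, as an engineer would, in place of code of your own. Each camera call takes 0.05 s, during which the arm holds its last target.

## Working session

There is one attempt and no reset: what is moved stays moved. The work goes in short steps, Python scripts to look and compute and a tool call to move; the robot and the scene stay as the last step left them, time stands still between calls to the robot, and variables do not carry over. Pictures are saved under pics/ and viewed, and the job is handed in when it is done.

Besides the shell and the picture viewer there is one more tool, called after ">>>" by a JSON object that holds its "method" and its "body", one argument or row to a line. apply_moves: Moves the arm, as the interface text tells. Its arguments: {"type":"object","properties":{"targets":{"type":"array","items":{"type":"object","properties":{"ax":{"type":"number"},"ay":{"type":"number"},"az":{"type":"number"},"dx":{"type":"number"},"dy":{"type":"number"},"dz":{"type":"number"},"jaw":{"type":"number"}}}}},"required":["targets"]}

```bash
mkdir -p pics; ls
python3 - <<'E'
from bench import readout,camera,camera_model,env
import cv2,numpy as np
print(readout.get_state()); print(env.tcp_to_grasp)
for n in("scene","top"):
    p,d=camera(n); m=camera_model(n); print(n,m)
    np.savez(f"pics/{n}0.npz",p=p,d=d)
    cv2.imwrite(f"pics/{n}0.png",cv2.resize(p[:,:,::-1],(800,600),interpolation=cv2.INTER_CUBIC))
E
```

```text
pics
{'t': 0.0, 'joints': array([-1.35098932e+00,  4.23869733e-01,  1.63068273e+00, -1.10734466e-05,
        1.08858545e+00, -1.90128773e-02]), 'dq': array([ 0.00028473,  0.0009868 , -0.00046428, -0.00023886,  0.00077199,
       -0.0018028 ]), 'tau': array([-5.84689697e-04, -5.44613421e+01, -2.73667270e+01,  6.45338511e-02,
        2.29250657e-02, -1.34629026e-04]), 'position': array([ 0.14774114, -0.6067175 ,  0.22188651]), 'tcp_rot': array([ 9.92878498e-01,  1.19128889e-01, -8.23186068e-05, -7.68251544e-04]), 'force': array([ 0.51704504,  0.43408059, -0.09607484]), 'wrist_torque': array([ 0.03095166, -0.01676729, -0.00395959]), 'gripper_width': 0.08797261632641273}
0.0187
scene {'fx': 396.4891333344763, 'fy': 396.4891333344763, 'cx': 251.46788464246467, 'cy': 190.3093118429436, 'pose': array([[ 0.77938794,  0.39695318, -0.48475005,  0.1952378 ],
       [-0.62653838,  0.49128745, -0.60505066, -0.38866467],
       [-0.00202517,  0.7752837 ,  0.63160991,  0.64814945],
       [ 0.        ,  0.        ,  0.        ,  1.        ]])}
top {'fx': 364.8911076802222, 'fy': 364.8911076802222, 'cx': 257.57378560361894, 'cy': 194.1802534578522, 'pose': array([[-0.00905432,  0.99770555, -0.06709443,  0.54041803],
       [-0.99989387, -0.00979915, -0.0107805 ,  0.14609241],
       [-0.01141323,  0.0669897 ,  0.99768839,  0.96464723],
       [ 0.        ,  0.        ,  0.        ,  1.        ]])}
```

View pics/scene0.png

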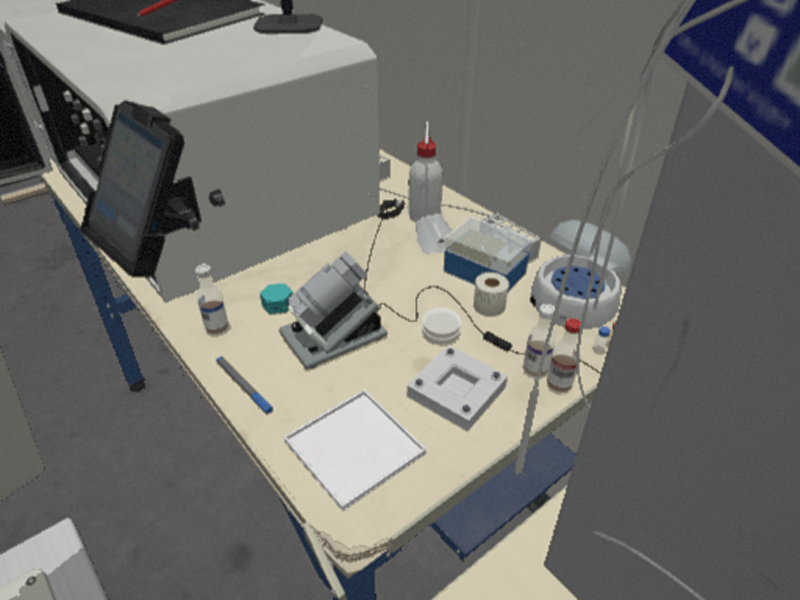

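View pics/top0.png

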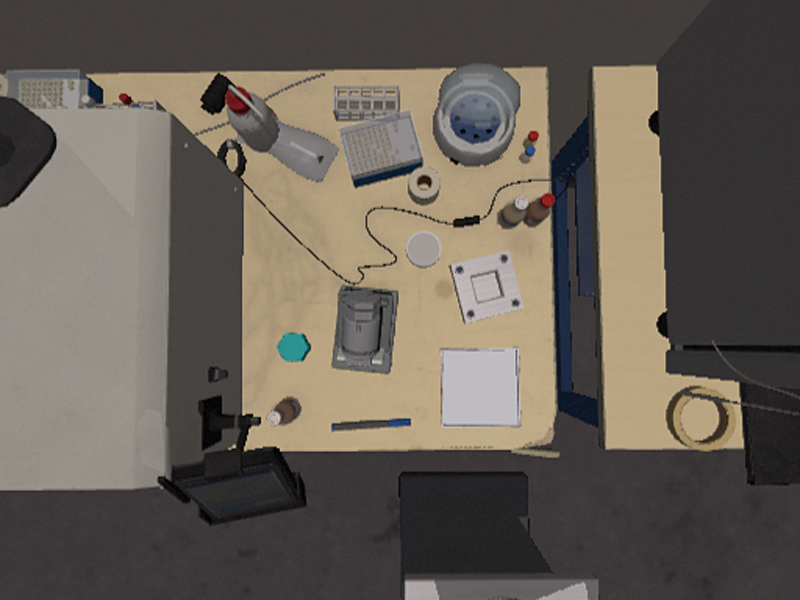

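```bash
cat > h.py <<'E'
import numpy as np,cv2
from bench import readout,camera,camera_model,env
def pts(n,d):
    m=camera_model(n); H,W=d.shape
    u,v=np.meshgrid(np.arange(W),np.arange(H))
    X=np.stack([(u-m['cx'])/m['fx']*d,-(v-m['cy'])/m['fy']*d,-d],-1)
    P=m['pose']; Q=X@P[:3,:3].T+P[:3,3]; Q[d<=0]=np.nan
    return Q
def proj(n,w):
    m=camera_model(n);P=m['pose'];c=(np.atleast_2d(w)-P[:3,3])@P[:3,:3]
    return np.stack([m['cx']+m['fx']*c[:,0]/-c[:,2],m['cy']-m['fy']*c[:,1]/-c[:,2]],-1)
def crop(p,x0,x1,y0,y1,f,name,s=None):
    c=p[y0:y1,x0:x1,::-1]; c=cv2.resize(c,None,fx=f,fy=f,interpolation=cv2.INTER_CUBIC); cv2.imwrite("pics/"+name,c)
E
python3 - <<'E'
from h import *
a=np.load("pics/top0.npz");b=np.load("pics/scene0.npz")
crop(a['p'],170,350,110,280,4,"topc.png");crop(b['p'],120,340,150,330,3,"scc.png")
Q=pts("top",a['d']);
for nm,(x,y) in dict(tray=(480,387),petri=(423,250),roll=(424,175),marker=(370,424),fake=(293,347),bench=(430,320),bench2=(380,400),holder=(487,287),jar=(360,325),holdtop=(487,265)).items():
    print(nm,Q[int(y*.64),int(x*.64)].round(4))
Q2=pts("scene",b['d'])
for nm,(x,y) in dict(tray=(355,447),bench=(380,380),holder=(458,379)).items():
    print(nm,Q2[int(y*.64),int(x*.64)].round(4))
E
```

```text
tray [0.4656 0.0288 0.004 ]
petri [0.6919 0.1232 0.0272]
roll [0.8124 0.1198 0.0475]
marker [0.4064 0.2138 0.013 ]
fake [0.5337 0.3379 0.028 ]
bench [0.5787 0.1108 0.002 ]
bench2 [0.4435 0.1961 0.0022]
holder [0.6328 0.0158 0.0087]
jar [0.5655 0.2186 0.1291]
holdtop [0.6678 0.0172 0.0236]
tray [0.4649 0.0268 0.0005]
bench [ 0.5629  0.1009 -0.0021]
holder [0.6475 0.0291 0.0041]
```

View pics/topc.png

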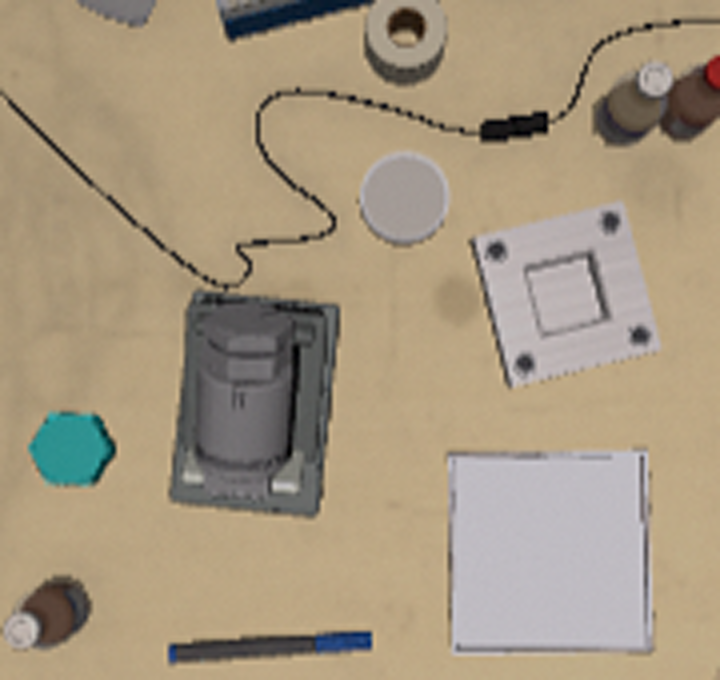

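View pics/scc.png

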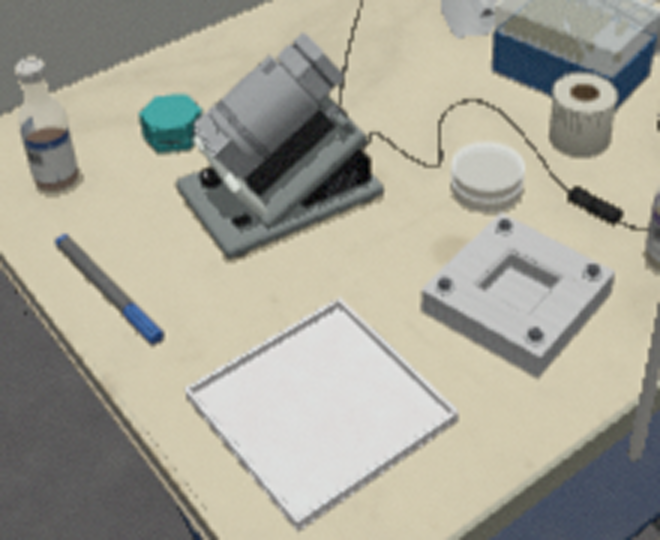

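```bash
cat > meas.py <<'E'
from h import *
from scipy.optimize import least_squares
D={n:np.load(f"pics/{n}0.npz") for n in("top","scene")}
for n in D:
    Q=pts(n,D[n]['d']); p=D[n]['p'].astype(int)
    X,Y,Z=Q[...,0],Q[...,1],Q[...,2]
    # bench plane near work
    b=(X>.4)&(X<.75)&(Y>-.05)&(Y<.3)&(abs(Z)<.012)&(p[...,0]-p[...,2]>30)
    A=np.c_[X[b],Y[b],np.ones(b.sum())]; c=np.linalg.lstsq(A,Z[b],rcond=None)[0]
    print(n,'bench',c.round(4),'z at work',(c@[.58,.1,1]).round(4),b.sum())
    Zc=Z-(c[0]*X+c[1]*Y+c[2])
    # holder top
    h=(abs(Zc-.024)<.005)&(X>.55)&(X<.73)&(Y>-.06)&(Y<.09)&(abs(p[...,0]-p[...,2])<40)
    hm=cv2.morphologyEx(h.astype(np.uint8),cv2.MORPH_CLOSE,np.ones((3,3)))
    k,l,s,ce=cv2.connectedComponentsWithStats(hm); i=1+np.argmax(s[1:,4]); 
    hp=np.c_[X[(l==i)&h],Y[(l==i)&h]]
    r=cv2.minAreaRect((hp*1000).astype(np.float32)); print('holder',r, np.median(Zc[(l==i)&h]))
    # tray
    t=(X>.37)&(X<.56)&(Y>-.06)&(Y<.12)&(p.min(-1)>150)&(abs(p[...,0]-p[...,2])<35)&(Zc<.018)
    k,l,s,ce=cv2.connectedComponentsWithStats(t.astype(np.uint8)); i=1+np.argmax(s[1:,4]); m=l==i
    print('tray',cv2.minAreaRect((np.c_[X[m],Y[m]]*1000).astype(np.float32)),np.median(Zc[m]))
    # jar body cylinder
    j=(X>.48)&(X<.68)&(Y>.15)&(Y<.28)&(Zc>.055)&(Zc<.2)
    P=np.c_[X[j],Y[j],Zc[j]]
    def f(q,P,full=False):
        y0,z0,yaw=q; el=np.radians(30)
        a=np.array([np.cos(el)*np.cos(yaw),np.cos(el)*np.sin(yaw),np.sin(el)])
        o=np.array([.57,y0,z0]); d=P-o; s=d@a; r=np.linalg.norm(d-s[:,None]*a,axis=1)
        if full: return s,r,a,o
        return r-.028
    q=np.array([.22,.1,0.])
    s,r,a,o=f(q,P,True); 
    for it in range(8):
        s,r,a,o=f(q,P,True); k=(abs(r-.028)<(.012 if it<2 else .003))&(s>-.03)&(s<.03)
        q=least_squares(f,q,args=(P[k],),loss='soft_l1',f_scale=.001).x
    s,r,a,o=f(q,P,True)
    print('jar',q.round(4),np.degrees(q[2]),k.sum(),'res',np.std(r[k]-.028),a.round(3))
    ou=r<.035
    hst,e=np.histogram(s[ou],bins=np.arange(-.09,.09,.004)); 
    for c_,e_ in zip(hst,e): 
        w=ou&(s>=e_)&(s<e_+.004)
        if c_>3: print(f'{e_*1000:.0f}:{c_},{np.median(r[w])*1000:.1f}',end=' ')
    print()
    # roller base
    rb=(X>.42)&(X<.72)&(Y>.12)&(Y<.31)&(Zc>.004)&(Zc<.03)&(p[...,0]-p[...,2]<20)&(p.max(-1)<170)
    k,l,s_,ce=cv2.connectedComponentsWithStats(cv2.dilate(rb.astype(np.uint8),np.ones((3,3)))); i=1+np.argmax(s_[1:,4]); m=(l==i)&rb
    print('roller',cv2.minAreaRect((np.c_[X[m],Y[m]]*1000).astype(np.float32)),np.median(Zc[m]))
E
python3 meas.py
```

```text
top bench [-0.0007  0.0005 -0.0001] z at work -0.0004 10510
holder ((631.1571044921875, 16.860637664794922), (99.6612548828125, 100.57266235351562), 13.355046272277832) 0.02383584359194895
tray ((464.285400390625, 29.078079223632812), (130.24070739746094, 129.0025634765625), 0.7483124732971191) 0.0030778908977379346
jar [ 0.2196  0.0996 -0.0992] -5.683365939920295 434 res 0.0011293411263479452 [ 0.862 -0.086  0.5  ]
-74:13,28.0 -70:26,29.2 -66:14,22.3 -62:26,21.9 -58:24,23.4 -54:8,23.8 -50:23,27.4 -46:34,28.0 -42:31,28.0 -38:32,28.3 -34:34,28.1 -30:32,28.2 -26:37,27.9 -22:33,28.1 -18:33,28.4 -14:39,28.2 -10:34,28.0 -6:39,28.0 -2:31,28.2 2:39,28.1 6:35,27.8 10:57,27.4 14:42,24.2 18:39,23.4 22:32,23.5 26:41,23.5 30:34,22.0 34:29,23.9 38:32,23.2 42:166,18.1 
roller ((566.0069580078125, 220.1197509765625), (97.98725891113281, 143.81805419921875), 83.30843353271484) 0.014549038464185406
scene bench [-0.0011 -0.0013 -0.0006] z at work -0.0013 8210
holder ((631.3651733398438, 14.77096939086914), (103.53831481933594, 100.69732666015625), 13.343475341796875) 0.023923924357629085
tray ((465.01275634765625, 30.04672622680664), (179.9925537109375, 189.93833923339844), 89.9651107788086) 0.0017133952116304006
jar [ 0.2189  0.099  -0.053 ] -3.0366289911924333 571 res 0.0013073308560446239 [ 0.865 -0.046  0.5  ]
-78:7,22.0 -74:37,20.4 -70:27,18.0 -66:37,19.3 -62:41,21.9 -58:49,21.6 -54:38,21.9 -50:53,26.2 -46:46,26.9 -42:55,27.3 -38:47,27.5 -34:54,27.9 -30:60,27.7 -26:41,28.0 -22:57,28.0 -18:39,28.2 -14:59,28.4 -10:49,28.2 -6:48,28.1 -2:54,28.6 2:44,28.6 6:55,28.8 10:41,28.6 14:44,23.8 18:38,25.5 22:43,25.6 26:38,25.2 30:37,24.1 34:39,25.9 38:35,25.4 42:27,25.3 
roller ((561.550537109375, 217.64846801757812), (99.37158966064453, 137.81301879882812), 84.20887756347656) 0.015097104438338924
```

```bash
python3 - <<'E'
from h import *
D=np.load("pics/top0.npz"); Q=pts("top",D['d']).reshape(-1,3)
D2=np.load("pics/scene0.npz"); Q2=pts("scene",D2['d']).reshape(-1,3)
Q=np.r_[Q,Q2];Q=Q[~np.isnan(Q[:,0])]
# height map
ys=np.arange(.6,-.75,-.05)
print('y:',' '.join(f'{y:4.2f}' for y in ys))
for x in np.arange(1.0,-.05,-.05):
    r=[]
    for y in ys:
        m=(Q[:,0]>=x)&(Q[:,0]<x+.05)&(Q[:,1]>=y)&(Q[:,1]<y+.05)
        r.append(f'{np.percentile(Q[m,2],98):4.2f}' if m.sum()>2 else '  . ')
    print(f'{x:.2f}',' '.join(r))
E
python3 -c "
from bench import env; print([a for a in dir(env) if a[0]!='_'])"
```

```text
y: 0.60 0.55 0.50 0.45 0.40 0.35 0.30 0.25 0.20 0.15 0.10 0.05 -0.00 -0.05 -0.10 -0.15 -0.20 -0.25 -0.30 -0.35 -0.40 -0.45 -0.50 -0.55 -0.60 -0.65 -0.70
1.00 0.32 0.33 0.34 0.35 0.36 0.37 0.38 0.39 0.40 0.41 0.42 0.43 0.35 0.19 0.19 0.18 0.18 0.18 0.18 -0.52 -0.72   .    .    .    .    .    . 
0.95 0.00 0.00 0.00 0.04 0.03 0.00 0.00 0.04 0.04 0.04 0.00 0.12 0.13 0.06 0.00   .  0.00 0.27 0.00 -0.74 -0.74   .    .    .    .    .    . 
0.90 0.09 0.09 0.00 0.04 0.16 0.16 0.01 0.04 0.05 0.08 0.07 0.15 0.15 0.14 0.00   .  0.00 0.35 0.06 -0.74 -0.75   .    .    .    .    .    . 
0.85   .    .  0.01 0.02 0.16 0.20 0.02 0.07 0.08 0.08 0.08 0.15 0.15 0.14 0.04   .  0.00 0.40 0.29 -0.74 -0.74   .    .    .    .    .    . 
0.80 0.35 0.35 0.34 0.34 0.33 0.00 0.02 0.01 0.08 0.07 0.07 0.06 0.06 0.04 0.04 0.00 0.00 0.40 0.31 -0.75 -0.74   .    .    .    .    .    . 
0.75 0.37 0.37 0.35 0.34 0.34 0.00 0.00 0.00 0.00 0.00 0.05 0.05 0.00 0.12 0.12 -0.00 0.00 0.40 0.37 -0.75 -0.74   .    .    .    .    .    . 
0.70 0.37 0.35 0.34 0.34 0.33 0.01 0.01 0.00 0.00 0.00 0.03 0.02 0.02 0.12 0.12 -0.00 0.00 0.3
[... 1490 characters left out ...]
.74 -0.74 -0.74 -0.74
0.15 -0.74 -0.75 -0.75 -0.74 -0.74 -0.74 -0.74 -0.74 -0.74 -0.01 -0.00 -0.00 -0.00 0.33 0.42 -0.00 -0.02 -0.74 -0.74 -0.74 -0.74 -0.74 -0.74 -0.74 -0.74 -0.74 -0.74
0.10 -0.75 -0.75 -0.75 -0.74 -0.74 -0.74 -0.74 -0.74 -0.74 0.00 0.00 0.01 0.00 0.30 0.00 0.00 0.00 -0.74 -0.74 -0.74 -0.74 -0.74 -0.74 -0.74 -0.74 -0.74 -0.74
0.05   .    .    .  -0.74 -0.74 -0.74 -0.74 -0.74 -0.74 0.00 0.01 0.01   .    .    .  -0.64 -0.64 -0.74 -0.74 -0.74 -0.74 -0.74 -0.74 -0.74 -0.74 -0.74 -0.74
-0.00 -0.74 -0.74 -0.74 -0.74 -0.74 -0.74 -0.74 -0.74 -0.74 -0.64 -0.31   .    .    .    .    .  -0.65 -0.74 -0.74 -0.74 -0.74 -0.74 -0.74 -0.74 -0.74 -0.74 -0.74
['PlanningError', 'tcp_to_grasp']
```

>>> {"method": "apply_moves", "body": {
  "targets": [
    {"az": -0.187, "dz": -5, "jaw": 0},
    {"az": -0.187, "dz": -5, "jaw": 0},
    {"az": -0.187, "dz": -5, "jaw": 0},
    {"az": -0.187, "dz": -5, "jaw": 0},
    {"az": -0.187, "dz": -5, "jaw": 0},
    {"az": -0.187, "dz": -5, "jaw": 0},
    {"az": -0.187, "dz": -5, "jaw": 0},
    {"az": -0.187, "dz": -5, "jaw": 0},
    {"az": -0.187, "dz": -5, "jaw": 0},
    {"az": -0.187, "dz": -5, "jaw": 0},
    {"az": -0.187, "dz": -5, "jaw": 0},
    {"az": -0.187, "dz": -5, "jaw": 0},
    {"az": -0.187, "dz": -5, "jaw": 0},
    {"az": -0.187, "dz": -5, "jaw": 0},
    {"az": -0.187, "dz": -5, "jaw": 0}
  ]
}}

```text
invalid input
```

```bash
cat > st.py <<'E'
import sys,json
from h import *
from scipy.spatial.transform import Rotation as R
s=readout.get_state()
open('log.jsonl','a').write(json.dumps({k:np.asarray(v).tolist() for k,v in s.items()})+'\n')
T=R.from_quat(s['tcp_rot']); p=s['position']
print('t',round(s['t'],3),'q',s['joints'].round(3),'p',p.round(4),'F',s['force'].round(1),'w',round(s['gripper_width'],4))
print('tool axes x,y,z'); print(T.as_matrix().T.round(3))
def to(pt,Rt=None):
    """print total shift (mm, current tool axes) and rotvec (tool axes)"""
    d=T.inv().apply(np.asarray(pt)-p)*1000
    print('shift',d.round(1),end=' ')
    if Rt is not None: print('rotvec',(T.inv()*Rt).as_rotvec().round(4),end='')
    print()
def plan(pt,Rt,n):
    """n rows, rotation about const tool axis, straight line; shift per row in the tool frame as it then stands"""
    rv=(T.inv()*Rt).as_rotvec()
    for i in range(n):
        Ti=T*R.from_rotvec(rv*i/n); d=Ti.inv().apply((np.asarray(pt)-p)/n)*1000
        print('{"ax":%.3f,"ay":%.3f,"az":%.3f,"dx":%.1f,"dy":%.1f,"dz":%.1f}'%(*(rv/n),*d))
E
python3 - <<'E'
from st import *
E
```

```text
t 0.1 q [-1.351  0.424  1.631  0.     1.089 -0.019] p [ 0.1477 -0.6068  0.222 ] F [-0.3  0.8  0.2] w 0.0879
tool axes x,y,z
[[ 0.972  0.237  0.   ]
 [ 0.237 -0.972 -0.001]
 [-0.     0.001 -1.   ]]
```

>>> {"method": "apply_moves", "body": {
  "targets": [
    {"ax": 0, "ay": 0, "az": -0.185, "dx": 0, "dy": 0, "dz": -5, "jaw": 0},
    {"ax": 0, "ay": 0, "az": -0.185, "dx": 0, "dy": 0, "dz": -5, "jaw": 0},
    {"ax": 0, "ay": 0, "az": -0.185, "dx": 0, "dy": 0, "dz": -5, "jaw": 0},
    {"ax": 0, "ay": 0, "az": -0.185, "dx": 0, "dy": 0, "dz": -5, "jaw": 0},
    {"ax": 0, "ay": 0, "az": -0.185, "dx": 0, "dy": 0, "dz": -5, "jaw": 0},
    {"ax": 0, "ay": 0, "az": -0.185, "dx": 0, "dy": 0, "dz": -5, "jaw": 0},
    {"ax": 0, "ay": 0, "az": -0.185, "dx": 0, "dy": 0, "dz": -5, "jaw": 0},
    {"ax": 0, "ay": 0, "az": -0.185, "dx": 0, "dy": 0, "dz": -5, "jaw": 0},
    {"ax": 0, "ay": 0, "az": -0.185, "dx": 0, "dy": 0, "dz": -5, "jaw": 0},
    {"ax": 0, "ay": 0, "az": -0.185, "dx": 0, "dy": 0, "dz": -5, "jaw": 0},
    {"ax": 0, "ay": 0, "az": -0.185, "dx": 0, "dy": 0, "dz": -5, "jaw": 0},
    {"ax": 0, "ay": 0, "az": -0.185, "dx": 0, "dy": 0, "dz": -5, "jaw": 0}
  ]
}}

```text
t: 1.6
position: [0.1469, -0.603, 0.2774]
tcp_rot: [0.319, 0.948, 0.006, -0.004]
force: [-0.1, -0.3, -0.3]
gripper_width: 0.0879
```

Run:
```python
from st import *
to([.25,-.36,.28])
```

```text
t 1.6 q [-1.351  0.368  1.58   0.     1.207 -2.273] p [ 0.1469 -0.603   0.2774] F [-0.1 -0.3 -0.3] w 0.0879
tool axes x,y,z
[[-0.797  0.604  0.011]
 [ 0.605  0.797  0.009]
 [-0.003  0.014 -1.   ]]
shift [ 64.8 255.9   0.4]
```

>>> {"method": "apply_moves", "body": {
  "targets": [
    {"ax": 0, "ay": 0, "az": 0, "dx": 11, "dy": 43, "dz": 0, "jaw": 0},
    {"ax": 0, "ay": 0, "az": 0, "dx": 11, "dy": 43, "dz": 0, "jaw": 0},
    {"ax": 0, "ay": 0, "az": 0, "dx": 11, "dy": 43, "dz": 0, "jaw": 0},
    {"ax": 0, "ay": 0, "az": 0, "dx": 11, "dy": 43, "dz": 0, "jaw": 0},
    {"ax": 0, "ay": 0, "az": 0, "dx": 11, "dy": 43, "dz": 0, "jaw": 0},
    {"ax": 0, "ay": 0, "az": 0, "dx": 11, "dy": 43, "dz": 0, "jaw": 0},
    {"ax": 0, "ay": 0, "az": -0.18, "dx": 0, "dy": 0, "dz": 0, "jaw": 0},
    {"ax": 0, "ay": 0, "az": -0.18, "dx": 0, "dy": 0, "dz": 0, "jaw": 0},
    {"ax": 0, "ay": 0, "az": -0.18, "dx": 0, "dy": 0, "dz": 0, "jaw": 0}
  ]
}}

```text
t: 2.72
position: [0.2515, -0.3477, 0.278]
tcp_rot: [0.046, 0.999, 0.009, -0.003]
force: [0.3, 0.6, 0.0]
gripper_width: 0.0879
```

Run:
```python
from st import *
to([.335,-.15,.28])
to([.45,.0,.28])
```

```text
t 2.725 q [-0.977  0.063  1.973  0.007  1.123 -2.459] p [ 0.2515 -0.3477  0.278 ] F [0.3 0.6 0. ] w 0.0879
tool axes x,y,z
[[-0.996  0.091  0.006]
 [ 0.091  0.996  0.017]
 [-0.004  0.017 -1.   ]]
shift [-65.1 204.4   1.1] 
shift [-166.   364.3    3.2]
```

>>> {"method": "apply_moves", "body": {
  "targets": [
    {"ax": 0, "ay": 0, "az": 0, "dx": -13, "dy": 41, "dz": 0, "jaw": 0},
    {"ax": 0, "ay": 0, "az": 0, "dx": -13, "dy": 41, "dz": 0, "jaw": 0},
    {"ax": 0, "ay": 0, "az": 0, "dx": -13, "dy": 41, "dz": 0, "jaw": 0},
    {"ax": 0, "ay": 0, "az": 0, "dx": -13, "dy": 41, "dz": 0, "jaw": 0},
    {"ax": 0, "ay": 0, "az": 0, "dx": -13, "dy": 41, "dz": 0, "jaw": 0},
    {"ax": 0, "ay": 0, "az": 0, "dx": -13, "dy": 39, "dz": 0, "jaw": 0},
    {"ax": 0, "ay": 0, "az": 0, "dx": -13, "dy": 39, "dz": 0, "jaw": 0},
    {"ax": 0, "ay": 0, "az": 0, "dx": -13, "dy": 39, "dz": 0, "jaw": 0},
    {"ax": 0, "ay": 0, "az": 0, "dx": -13, "dy": 39, "dz": 0, "jaw": 0},
    {"ax": 0, "ay": 0, "az": 0, "dx": -22, "dy": 45, "dz": 0, "jaw": 0},
    {"ax": 0, "ay": 0, "az": 0, "dx": -22, "dy": 45, "dz": 0, "jaw": 0},
    {"ax": 0, "ay": 0, "az": 0, "dx": -22, "dy": 45, "dz": 0, "jaw": 0}
  ]
}}

```text
t: 4.22
position: [0.4818, 0.1433, 0.2843]
tcp_rot: [0.047, 0.999, 0.008, -0.003]
force: [1.3, 0.6, 1.4]
gripper_width: 0.0881
```

```bash
python3 - <<'E'
from st import *
E
python3 - <<'E'
import json,numpy as np
from scipy.optimize import least_squares
L=[json.loads(l) for l in open('log.jsonl')]
q=np.array([l['joints'] for l in L]);p=np.array([l['position'] for l in L])
print(np.c_[q.round(3),np.hypot(p[:,0],p[:,1]).round(4),p[:,2].round(4),np.arctan2(p[:,1],p[:,0]).round(4)])
E
```

```text
t 4.225 q [ 0.254  0.169  1.834  0.02   1.139 -1.231] p [0.4818 0.1433 0.2843] F [1.3 0.6 1.4] w 0.0881
tool axes x,y,z
[[-0.996  0.093  0.007]
 [ 0.093  0.995  0.017]
 [-0.005  0.017 -1.   ]]
[[-1.351   0.424   1.631   0.      1.089  -0.019   0.6245  0.222  -1.3319]
 [-1.351   0.368   1.58    0.      1.207  -2.273   0.6206  0.2774 -1.3318]
 [-0.977   0.063   1.973   0.007   1.123  -2.459   0.4291  0.278  -0.9445]
 [ 0.254   0.169   1.834   0.02    1.139  -1.231   0.5027  0.2843  0.2891]]
```

Run:
```python
import json,numpy as np
L=[json.loads(l) for l in open('log.jsonl')]
q=np.array([l['joints'] for l in L]);p=np.array([l['position'] for l in L])
r=np.hypot(p[:,0],p[:,1]);z=p[:,2]
def fit(cols_r,cols_z,names):
    A=np.r_[cols_r,cols_z];b=np.r_[r,z];x,res,rk,sv=np.linalg.lstsq(A,b,rcond=None);print(dict(zip(names,x.round(4))),rk,sv.round(3),np.abs(A@x-b).max())
a=q[:,1];f=a+q[:,2];s=f+q[:,4];o=np.ones(len(a));O=0*o
S,C=np.sin,np.cos
fit(np.c_[S(a),S(f),O],np.c_[C(a),C(f),o],['L1','L2','h-Lt'])
fit(np.c_[S(a),S(f),O,o],np.c_[C(a),C(f),o,O],['L1','L2','h-Lt','a0'])
fit(np.c_[S(a),S(f),C(f),O],np.c_[C(a),C(f),-S(f),o],['L1','L2','e','h-Lt'])
```

```text
{'L1': np.float64(0.5714), 'L2': np.float64(0.4436), 'h-Lt': np.float64(-0.0928)} 3 [2.914 1.863 0.194] 0.0037397741077624946
{'L1': np.float64(0.5717), 'L2': np.float64(0.4761), 'h-Lt': np.float64(-0.0792), 'a0': np.float64(-0.0295)} 4 [2.95  2.693 0.208 0.057] 0.0036981402272747155
{'L1': np.float64(0.569), 'L2': np.float64(0.4721), 'e': np.float64(0.0593), 'h-Lt': np.float64(-0.0247)} 4 [3.436 2.032 0.245 0.054] 0.0031163016987367786
```

```bash
cat > kin.py <<'E'
import json,numpy as np
from scipy.optimize import least_squares
from scipy.spatial.transform import Rotation as R
rz=lambda a:R.from_euler('z',a).as_matrix(); ry=lambda a:R.from_euler('y',a).as_matrix()
LO=np.array([-3,-.9,.09,-1.31,.11,-2.54]);HI=np.array([3,2.11,2.58,4.45,2.69,2.54])
def fk(q,k):
    h,L1,L2,Lt,e,yo=k
    A=rz(q[0]); B=A@ry(q[1]); C=A@ry(q[1]+q[2])
    p=np.array([0,0,h])+B@[0,0,L1]+C@[e,yo,L2]
    W=C@rz(q[3])@ry(q[4]); p=p+W@[0,0,Lt]
    return p,W@rz(q[5]+np.pi/2)
def getk():
    L=[json.loads(l) for l in open('log.jsonl')]
    def res(k): 
        o=[]
        for l in L:
            p,Rm=fk(l['joints'],k); o+=list((p-l['position']))
        return np.r_[o,1e-2*(k-[.25,.57,.45,.34,0,.012])]
    s=least_squares(res,[.25,.57,.45,.34,0,.012]); return s.x,np.abs(s.fun[:-6]).max()
def ik(p,Rt,k,q0):
    def f(q):
        a,B=fk(q,k); return np.r_[(a-p)*5,(R.from_matrix(B.T@Rt)).as_rotvec()]
    s=least_squares(f,np.clip(q0,LO+.01,HI-.01),bounds=(LO,HI)); return s.x,np.abs(s.fun).max()
E
python3 - <<'E'
from kin import *
k,e=getk(); print(k.round(4),e)
L=[json.loads(l) for l in open('log.jsonl')]
for l in L:
    p,Rm=fk(l['joints'],k); print((R.from_matrix(Rm).inv()*R.from_quat(l['tcp_rot'])).magnitude().round(4))
q0=np.array(L[-1]['joints'])
hold=np.array([.6312,.0158,.07])
for psi in(0,15,30):           # tool tilt back from perpendicular; 30=vertical at jar
  for kk in range(4):
    yaw=np.radians(13.35-90*kk)
    dirh=np.array([np.cos(yaw),np.sin(yaw),0]); dn=np.radians(psi)
    z=np.cos(dn)*dirh-np.sin(dn)*np.array([0,0,1])
    side=np.cross([0,0,1],dirh)
    for sg in(1,-1):
        y=side*sg; x=np.cross(y,z); Rt=np.c_[x,y,z]
        tcp=hold+.0187*z
        best=None
        for j4 in(-1.1,0,1.1,2,3.1,4):
            for j6 in(-1.5,0,1.5):
                q,er=ik(tcp,Rt,k,[.2,.7,1.9,j4,1.,j6])
                if er<2e-3: 
                    if best is None or np.abs(q-q0).sum()<np.abs(best-q0).sum(): best=q
        if best is not None: print(psi,np.degrees(yaw).round(1),sg,best.round(2))
E
```

```text
[0.3025 0.5634 0.4836 0.3027 0.0751 0.0119] 0.00010660624164748889Traceback (most recent call last):
  File "<stdin>", line 5, in <module>
AttributeError: 'float' object has no attribute 'round'
```

```bash
cat > opt.py <<'E'
from kin import *
k,e=getk()
L=[json.loads(l) for l in open('log.jsonl')]
for l in L:
    p,Rm=fk(l['joints'],k); print(round(float((R.from_matrix(Rm).inv()*R.from_quat(l['tcp_rot'])).magnitude()),4))
q0=np.array(L[-1]['joints'])
hold=np.array([.6312,.0158,.07])
for psi in(0,15,30):           # tool tilt back from perpendicular; 30=vertical at jar
  for kk in range(4):
    yaw=np.radians(13.35-90*kk)
    dirh=np.array([np.cos(yaw),np.sin(yaw),0]); dn=np.radians(psi)
    z=np.cos(dn)*dirh-np.sin(dn)*np.array([0,0,1])
    side=np.cross([0,0,1],dirh)
    for sg in(1,-1):
        y=side*sg; x=np.cross(y,z); Rt=np.c_[x,y,z]
        tcp=hold+.0187*z
        best=None
        for j4 in(-1.1,0,1.1,2,3.1,4):
            for j6 in(-1.5,0,1.5):
                q,er=ik(tcp,Rt,k,[.2,.7,1.9,j4,1.,j6])
                if er<2e-3: 
                    if best is None or np.abs(q-q0).sum()<np.abs(best-q0).sum(): best=q
        if best is not None: print(psi,np.degrees(yaw).round(1),sg,best.round(2))
E
python3 opt.py
```

```text
0.0
0.0
0.0
0.0
0 13.4 1 [-0.17  1.15  2.16  2.73  1.73  1.5 ]
0 13.4 -1 [-0.17  1.15  2.16  2.73  1.73 -1.64]
0 -166.6 1 [ 0.08  1.39  0.78 -0.27  2.52  1.35]
0 -166.6 -1 [ 0.08  1.39  0.78 -0.27  2.52 -1.8 ]
0 -256.6 1 [-0.37  1.2   1.33  1.06  1.91  2.1 ]
0 -256.6 -1 [-0.37  1.2   1.33  1.06  1.91 -1.04]
15 13.4 1 [-0.16  0.96  2.22  2.75  1.35  1.55]
15 13.4 -1 [-0.16  0.96  2.22  2.75  1.35 -1.59]
15 -76.6 1 [ 0.44  1.    1.65 -1.26  1.44  1.09]
15 -76.6 -1 [ 0.44  1.    1.65 -1.26  1.44 -2.05]
15 -166.6 1 [ 0.07  1.27  0.88 -0.2   2.29  1.39]
15 -166.6 -1 [ 0.07  1.27  0.88 -0.2   2.29 -1.75]
15 -256.6 1 [-0.36  1.08  1.39  0.94  1.71  2.12]
15 -256.6 -1 [-0.36  1.08  1.39  0.94  1.71 -1.02]
30 13.4 1 [-0.13  0.78  2.21  2.74  0.91  1.64]
30 13.4 -1 [-0.13  0.78  2.21  2.74  0.91 -1.5 ]
30 -76.6 1 [ 0.4   0.88  1.7  -1.14  1.22  0.98]
30 -76.6 -1 [ 0.4   0.88  1.7  -1.14  1.22 -2.17]
30 -166.6 1 [ 0.07  1.13  1.02 -0.16  2.03  1.42]
30 -166.6 -1 [ 0.07  1.13  1.02 -0.16  2.03 -1.72]
30 -256.6 1 [-0.33  0.96  1.46  0.82  1.5   2.16]
30 -256.6 -1 [-0.33  0.96  1.46  0.82  1.5  -0.98]
```

```bash
cat >> st.py <<'E'
def RT(zdir,ydir):
    z=np.asarray(zdir,float);z/=np.linalg.norm(z);y=np.asarray(ydir,float);y=y-z*(y@z);y/=np.linalg.norm(y)
    return R.from_matrix(np.c_[np.cross(y,z),y,z])
GR=RT([0,0,-1],[.110,.994,0])
E
python3 - <<'E'
from st import *
to([.5657,.2198,.22],GR)
E
```

```text
t 4.225 q [ 0.254  0.169  1.834  0.02   1.139 -1.231] p [0.4818 0.1433 0.2843] F [1.3 0.6 1.4] w 0.0881
tool axes x,y,z
[[-0.996  0.093  0.007]
 [ 0.093  0.995  0.017]
 [-0.005  0.017 -1.   ]]
shift [-76.8  82.9  65.2] rotvec [ 0.0165 -0.0068  0.0167]
```

>>> {"method": "apply_moves", "body": {
  "targets": [
    {"ax": 0.004, "ay": -0.002, "az": 0.004, "dx": -19, "dy": 21, "dz": 16, "jaw": 0},
    {"ax": 0.004, "ay": -0.002, "az": 0.004, "dx": -19, "dy": 21, "dz": 16, "jaw": 0},
    {"ax": 0.004, "ay": -0.002, "az": 0.004, "dx": -19, "dy": 21, "dz": 16, "jaw": 0},
    {"ax": 0.004, "ay": -0.002, "az": 0.004, "dx": -19, "dy": 21, "dz": 16, "jaw": 0},
    {"ax": 0, "ay": 0, "az": 0, "dx": 0, "dy": 0, "dz": 0, "jaw": 0}
  ]
}}

```text
t: 4.85
position: [0.5681, 0.226, 0.2171]
tcp_rot: [0.053, 0.999, -0.0, -0.0]
force: [0.0, -0.6, 0.1]
gripper_width: 0.0881
```

Run:
```python
from st import *
to([.5657,.2198,.12],GR);to([.5657,.2198,.082],GR)
p_,d=camera("top"); crop(p_,180,330,130,260,5,"t1.png")
p2,d2=camera("scene"); crop(p2,130,350,130,290,3,"s1.png")
g=GR
for nm in("top","scene"): print(nm,proj(nm,[p,[.5657,.2198,.0968]]).round(1))
```

```text
t 4.85 q [ 3.600e-01  4.100e-01  1.665e+00 -1.000e-03  1.067e+00 -1.106e+00] p [0.5681 0.226  0.2171] F [ 0.  -0.6  0.1] w 0.0881
tool axes x,y,z
[[-0.994  0.105  0.   ]
 [ 0.105  0.994 -0.001]
 [-0.    -0.001 -1.   ]]
shift [ 1.7 -6.3 97.1] rotvec [-0.0009 -0.0004  0.0049]
shift [  1.7  -6.3 135.1] rotvec [-0.0009 -0.0004  0.0049]
top [[222.7 205.5]
 [230.7 208.3]]
scene [[206.5 134.7]
 [211.  182.1]]
```

View pics/s1.png

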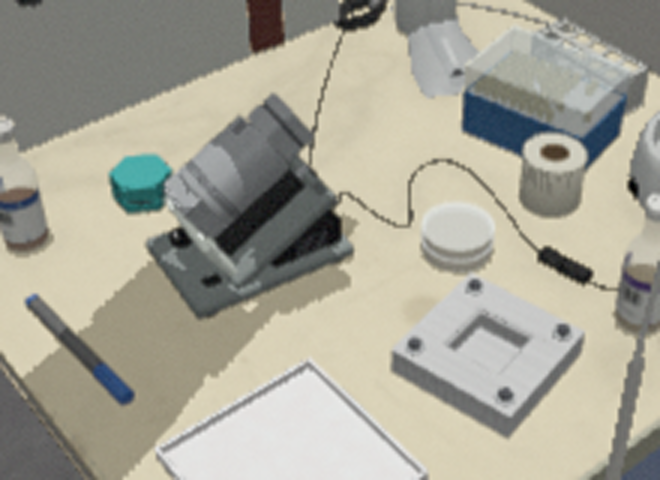

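>>> {"method": "apply_moves", "body": {
  "targets": [
    {"ax": 0, "ay": 0, "az": 0.002, "dx": 1, "dy": -3, "dz": 25, "jaw": 0},
    {"ax": 0, "ay": 0, "az": 0.002, "dx": 0.7, "dy": -3, "dz": 25, "jaw": 0},
    {"ax": 0, "ay": 0, "az": 0, "dx": 0, "dy": 0, "dz": 25, "jaw": 0},
    {"ax": 0, "ay": 0, "az": 0, "dx": 0, "dy": 0, "dz": 25, "jaw": 0},
    {"ax": 0, "ay": 0, "az": 0, "dx": 0, "dy": 0, "dz": 0, "jaw": 0}
  ]
}}

```text
t: 5.58
position: [0.564, 0.2156, 0.1218]
tcp_rot: [0.056, 0.998, 0.001, 0.003]
force: [-0.2, -0.8, 0.8]
gripper_width: 0.0876
```

Run:
```python
from st import *
to([.5657,.2198,.082],GR)
p_,d=camera("top"); crop(p_,170,330,130,260,4,"t2.png")
p2,d2=camera("scene"); crop(p2,130,350,100,260,3,"s2.png")
a=cv2.imread("pics/t2.png");b=cv2.imread("pics/s2.png")
h=max(a.shape[0],b.shape[0]); 
c=np.zeros((h,a.shape[1]+b.shape[1],3),np.uint8);c[:a.shape[0],:a.shape[1]]=a;c[:b.shape[0],a.shape[1]:]=b
cv2.imwrite("pics/c2.png",cv2.resize(c,None,fx=.6,fy=.6,interpolation=cv2.INTER_AREA))
```

```text
t 5.575 q [ 3.460e-01  5.190e-01  1.747e+00 -1.000e-03  8.700e-01 -1.112e+00] p [0.564  0.2156 0.1218] F [-0.2 -0.8  0.8] w 0.0876
tool axes x,y,z
[[-0.994  0.112 -0.005]
 [ 0.112  0.994  0.002]
 [ 0.005  0.001 -1.   ]]
shift [-1.   4.3 39.8] rotvec [ 0.0016  0.0053 -0.0024]
```

View pics/c2.png

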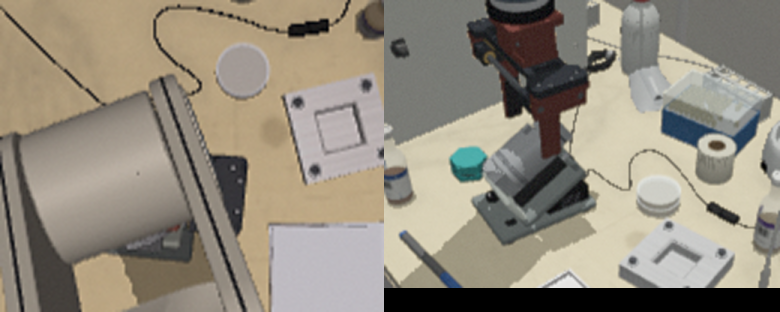

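>>> {"method": "apply_moves", "body": {
  "targets": [
    {"ax": 0, "ay": 0.002, "az": 0, "dx": -1, "dy": 3, "dz": 12, "jaw": 0},
    {"ax": 0, "ay": 0.002, "az": 0, "dx": 0, "dy": 1, "dz": 12, "jaw": 0},
    {"ax": 0, "ay": 0, "az": 0, "dx": 0, "dy": 0, "dz": 10, "jaw": 0},
    {"ax": 0, "ay": 0, "az": 0, "dx": 0, "dy": 0, "dz": 4, "jaw": 0},
    {"ax": 0, "ay": 0, "az": 0, "dx": 0, "dy": 0, "dz": 0, "jaw": 0}
  ]
}}

```text
t: 6.3
position: [0.5689, 0.2211, 0.0857]
tcp_rot: [0.056, 0.998, 0.002, 0.004]
force: [-0.2, 0.4, -0.6]
gripper_width: 0.0882
```

Run:
```python
from st import *
to([.5657,.2198,.082],GR)
```

```text
t 6.3 q [ 3.510e-01  5.770e-01  1.749e+00  1.000e-03  8.060e-01 -1.109e+00] p [0.5689 0.2211 0.0857] F [-0.2  0.4 -0.6] w 0.0882
tool axes x,y,z
[[-0.994  0.112 -0.008]
 [ 0.112  0.994  0.005]
 [ 0.008  0.004 -1.   ]]
shift [ 3.  -1.6  3.7] rotvec [ 0.005   0.008  -0.0021]
```

>>> {"method": "apply_moves", "body": {
  "targets": [
    {"ax": 0.004, "ay": 0.006, "az": -0.002, "dx": 2.5, "dy": -1.5, "dz": 3.5, "jaw": 0},
    {"ax": 0, "ay": 0, "az": 0, "dx": 0, "dy": 0, "dz": 0, "jaw": 0.3},
    {"ax": 0, "ay": 0, "az": 0, "dx": 0, "dy": 0, "dz": 0, "jaw": 1},
    {"ax": 0, "ay": 0, "az": 0, "dx": 0, "dy": 0, "dz": 0, "jaw": 1},
    {"ax": 0, "ay": 0, "az": 0, "dx": 0, "dy": 0, "dz": 0, "jaw": 1},
    {"ax": 0, "ay": 0, "az": 0, "dx": 0, "dy": 0, "dz": 0, "jaw": 1},
    {"ax": 0, "ay": 0, "az": 0, "dx": 0, "dy": 0, "dz": 0, "jaw": 1}
  ]
}}

```text
t: 7.18
position: [0.5665, 0.2204, 0.0827]
tcp_rot: [0.055, 0.998, 0.001, 0.001]
force: [0.6, 1.5, -0.0]
gripper_width: 0.0554
```

Run:
```python
from st import *
to([.5657,.2198,.082],GR)
```

```text
t 7.175 q [ 3.510e-01  5.810e-01  1.751e+00  1.000e-03  8.060e-01 -1.110e+00] p [0.5665 0.2204 0.0827] F [ 0.6  1.5 -0. ] w 0.0554
tool axes x,y,z
[[-0.994  0.11  -0.003]
 [ 0.11   0.994  0.002]
 [ 0.003  0.001 -1.   ]]
shift [ 0.7 -0.6  0.7] rotvec [0.0018 0.0027 0.    ]
```

```bash
cat > goal.py <<'E'
from st import *
yw=np.radians(13.35-90); hp=np.array([np.cos(yw),np.sin(yw),0])
RF=RT(np.cos(np.pi/6)*hp-[0,0,.5],np.cross([0,0,1],hp))
PF=np.array([.6341,.0035,.0637])
E
python3 - <<'E'
from goal import *
from kin import getk,ik,fk
k,e=getk();print(k,e)
A=np.array([.5665,.2204,.22]);B=PF+[0,0,.10]
q=s['joints'];
for i in range(0,15):
    f=i/14; Ri=GR*R.from_rotvec((GR.inv()*RF).as_rotvec()*f)
    q,er=ik(A+(B-A)*f,Ri.as_matrix(),k,q); print(i,q.round(2),round(er,4))
q,er=ik(PF,RF.as_matrix(),k,q);print(q.round(3),er)
print((GR.inv()*RF).as_rotvec())
# jar z direction along the way
E
```

```text
t 7.175 q [ 3.510e-01  5.810e-01  1.751e+00  1.000e-03  8.060e-01 -1.110e+00] p [0.5665 0.2204 0.0827] F [ 0.6  1.5 -0. ] w 0.0554
tool axes x,y,z
[[-0.994  0.11  -0.003]
 [ 0.11   0.994  0.002]
 [ 0.003  0.001 -1.   ]]
[0.30845457 0.56307709 0.4847807  0.30590384 0.0773053  0.01191572] 5.643617074974072e-05
0 [ 0.35  0.4   1.67 -0.    1.07 -1.11] 0.0
1 [ 0.36  0.39  1.7  -0.08  1.02 -0.98] 0.0
2 [ 0.37  0.39  1.73 -0.18  0.97 -0.84] 0.0
3 [ 0.38  0.39  1.75 -0.28  0.94 -0.68] 0.0
4 [ 0.39  0.39  1.77 -0.38  0.92 -0.52] 0.0
5 [ 0.41  0.4   1.79 -0.49  0.92 -0.36] 0.0
6 [ 0.42  0.42  1.8  -0.59  0.92 -0.19] 0.0
7 [ 0.43  0.44  1.8  -0.69  0.94 -0.03] 0.0
8 [ 0.43  0.47  1.81 -0.78  0.97  0.12] 0.0
9 [ 0.44  0.5   1.8  -0.86  1.01  0.26] 0.0
10 [ 0.44  0.54  1.79 -0.93  1.06  0.4 ] 0.0
11 [ 0.44  0.58  1.78 -0.98  1.11  0.52] 0.0
12 [ 0.43  0.63  1.76 -1.03  1.17  0.63] 0.0
13 [ 0.42  0.67  1.74 -1.06  1.23  0.74] 0.0
14 [ 0.41  0.72  1.71 -1.09  1.29  0.83] 0.0
[ 0.409  0.881  1.694 -1.135  1.224  0.973] 4.941314799273513e-13
[ 0.63953274 -0.90768615  1.10770321]
```

>>> {"method": "apply_moves", "body": {
  "targets": [
    {"ax": 0, "ay": 0, "az": 0, "dx": 0, "dy": 0, "dz": -6, "jaw": 1},
    {"ax": 0, "ay": 0, "az": 0, "dx": 0, "dy": 0, "dz": -10, "jaw": 1},
    {"ax": 0, "ay": 0, "az": 0, "dx": 0, "dy": 0, "dz": -14, "jaw": 1},
    {"ax": 0, "ay": 0, "az": 0, "dx": 0, "dy": 0, "dz": -16, "jaw": 1},
    {"ax": 0, "ay": 0, "az": 0, "dx": 0, "dy": 0, "dz": -20, "jaw": 1},
    {"ax": 0, "ay": 0, "az": 0, "dx": 0, "dy": 0, "dz": -20, "jaw": 1},
    {"ax": 0, "ay": 0, "az": 0, "dx": 0, "dy": 0, "dz": -20, "jaw": 1},
    {"ax": 0, "ay": 0, "az": 0, "dx": 0, "dy": 0, "dz": -16, "jaw": 1},
    {"ax": 0, "ay": 0, "az": 0, "dx": 0, "dy": 0, "dz": -10, "jaw": 1}
  ]
}}

```text
t: 8.3
position: [0.5647, 0.2192, 0.2235]
tcp_rot: [0.055, 0.998, 0.0, 0.001]
force: [-0.0, -0.5, -5.2]
gripper_width: 0.0556
```

Run:
```python
from goal import *
p2,d2=camera("scene"); crop(p2,130,350,60,240,3,"s3.png")
plan(PF+[0,0,.10],RF,14)
```

```text
t 8.3 q [ 0.351  0.394  1.674 -0.     1.073 -1.11 ] p [0.5647 0.2192 0.2235] F [-0.  -0.5 -5.2] w 0.0556
tool axes x,y,z
[[-0.994  0.11  -0.001]
 [ 0.11   0.994  0.   ]
 [ 0.001  0.    -1.   ]]
{"ax":0.046,"ay":-0.065,"az":0.079,"dx":-6.6,"dy":-14.8,"dz":4.3}
{"ax":0.046,"ay":-0.065,"az":0.079,"dx":-7.4,"dy":-14.0,"dz":5.4}
{"ax":0.046,"ay":-0.065,"az":0.079,"dx":-8.1,"dy":-13.1,"dz":6.5}
{"ax":0.046,"ay":-0.065,"az":0.079,"dx":-8.7,"dy":-12.1,"dz":7.6}
{"ax":0.046,"ay":-0.065,"az":0.079,"dx":-9.1,"dy":-11.0,"dz":8.7}
{"ax":0.046,"ay":-0.065,"az":0.079,"dx":-9.3,"dy":-9.9,"dz":9.8}
{"ax":0.046,"ay":-0.065,"az":0.079,"dx":-9.3,"dy":-8.7,"dz":10.8}
{"ax":0.046,"ay":-0.065,"az":0.079,"dx":-9.2,"dy":-7.4,"dz":11.8}
{"ax":0.046,"ay":-0.065,"az":0.079,"dx":-9.0,"dy":-6.1,"dz":12.7}
{"ax":0.046,"ay":-0.065,"az":0.079,"dx":-8.6,"dy":-4.8,"dz":13.5}
{"ax":0.046,"ay":-0.065,"az":0.079,"dx":-8.0,"dy":-3.6,"dz":14.3}
{"ax":0.046,"ay":-0.065,"az":0.079,"dx":-7.3,"dy":-2.3,"dz":14.9}
{"ax":0.046,"ay":-0.065,"az":0.079,"dx":-6.4,"dy":-1.0,"dz":15.4}
{"ax":0.046,"ay":-0.065,"az":0.079,"dx":-5.5,"dy":0.1,"dz":15.8}
```

View pics/s3.png

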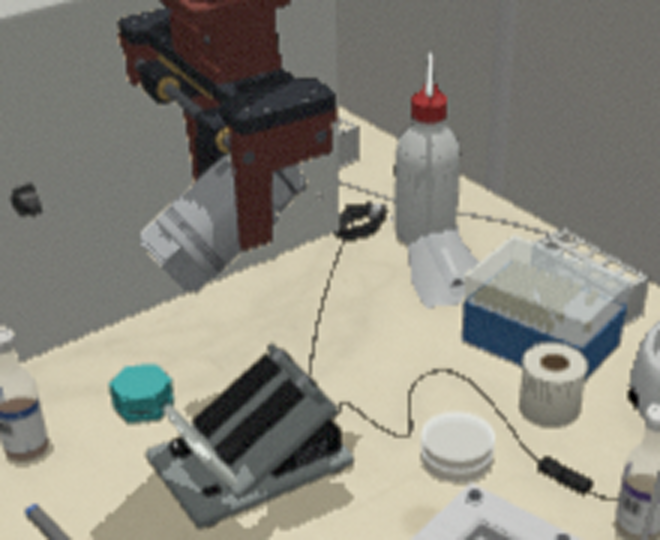

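>>> {"method": "apply_moves", "body": {
  "targets": [
    {"ax": 0.046, "ay": -0.065, "az": 0.079, "dx": -6.6, "dy": -14.8, "dz": 4.3, "jaw": 1},
    {"ax": 0.046, "ay": -0.065, "az": 0.079, "dx": -7.4, "dy": -14.0, "dz": 5.4, "jaw": 1},
    {"ax": 0.046, "ay": -0.065, "az": 0.079, "dx": -8.1, "dy": -13.1, "dz": 6.5, "jaw": 1},
    {"ax": 0.046, "ay": -0.065, "az": 0.079, "dx": -8.7, "dy": -12.1, "dz": 7.6, "jaw": 1},
    {"ax": 0.046, "ay": -0.065, "az": 0.079, "dx": -9.1, "dy": -11.0, "dz": 8.7, "jaw": 1},
    {"ax": 0.046, "ay": -0.065, "az": 0.079, "dx": -9.3, "dy": -9.9, "dz": 9.8, "jaw": 1},
    {"ax": 0.046, "ay": -0.065, "az": 0.079, "dx": -9.3, "dy": -8.7, "dz": 10.8, "jaw": 1},
    {"ax": 0.046, "ay": -0.065, "az": 0.079, "dx": -9.2, "dy": -7.4, "dz": 11.8, "jaw": 1},
    {"ax": 0.046, "ay": -0.065, "az": 0.079, "dx": -9.0, "dy": -6.1, "dz": 12.7, "jaw": 1},
    {"ax": 0.046, "ay": -0.065, "az": 0.079, "dx": -8.6, "dy": -4.8, "dz": 13.5, "jaw": 1}
  ]
}}

```text
t: 9.6
position: [0.6121, 0.0609, 0.1796]
tcp_rot: [0.433, 0.815, -0.238, 0.302]
force: [0.1, 0.1, -5.2]
gripper_width: 0.0557
```

Run:
```python
from goal import *
plan(PF+[0,0,.08],RF,5)
```

```text
t 9.6 q [ 0.444  0.549  1.798 -0.941  1.072  0.444] p [0.6121 0.0609 0.1796] F [ 0.1  0.1 -5.2] w 0.0557
tool axes x,y,z
[[-0.442  0.562 -0.699]
 [ 0.85   0.511 -0.127]
 [ 0.286 -0.65  -0.704]]
{"ax":0.033,"ay":-0.049,"az":0.058,"dx":-3.4,"dy":-1.2,"dz":13.8}
{"ax":0.033,"ay":-0.049,"az":0.058,"dx":-2.7,"dy":-0.6,"dz":14.0}
{"ax":0.033,"ay":-0.049,"az":0.058,"dx":-2.1,"dy":0.0,"dz":14.1}
{"ax":0.033,"ay":-0.049,"az":0.058,"dx":-1.4,"dy":0.6,"dz":14.2}
{"ax":0.033,"ay":-0.049,"az":0.058,"dx":-0.6,"dy":1.1,"dz":14.2}
```

>>> {"method": "apply_moves", "body": {
  "targets": [
    {"ax": 0.033, "ay": -0.049, "az": 0.058, "dx": -3.4, "dy": -1.2, "dz": 13.8, "jaw": 1},
    {"ax": 0.033, "ay": -0.049, "az": 0.058, "dx": -2.7, "dy": -0.6, "dz": 14.0, "jaw": 1},
    {"ax": 0.033, "ay": -0.049, "az": 0.058, "dx": -2.1, "dy": 0, "dz": 14.1, "jaw": 1},
    {"ax": 0.033, "ay": -0.049, "az": 0.058, "dx": -1.4, "dy": 0.6, "dz": 14.2, "jaw": 1},
    {"ax": 0.033, "ay": -0.049, "az": 0.058, "dx": -0.6, "dy": 1.1, "dz": 14.2, "jaw": 1},
    {"ax": 0, "ay": 0, "az": 0, "dx": 0, "dy": 0, "dz": 0, "jaw": 1}
  ]
}}

```text
t: 10.35
position: [0.6339, 0.0036, 0.1362]
tcp_rot: [0.542, 0.676, -0.309, 0.392]
force: [-1.1, -0.2, -5.1]
gripper_width: 0.0555
```

Run:
```python
from goal import *
to(PF+[0,0,.06],RF)
P={}
for n in("top","scene"):
    a,d=camera(n); np.savez(f"pics/{n}4.npz",p=a,d=d); P[n]=a
crop(P["scene"],180,340,130,270,4,"s4.png"); crop(P["top"],230,360,130,240,5,"t4.png")
```

```text
t 10.35 q [ 0.413  0.764  1.704 -1.095  1.274  0.882] p [0.6339 0.0036 0.1362] F [-1.1 -0.2 -5.1] w 0.0555
tool axes x,y,z
[[-0.106  0.49  -0.865]
 [ 0.975  0.222  0.006]
 [ 0.195 -0.843 -0.502]]
shift [10.7  0.1  6.4] rotvec [-0.0047 -0.002  -0.0098]
```

View pics/s4.png

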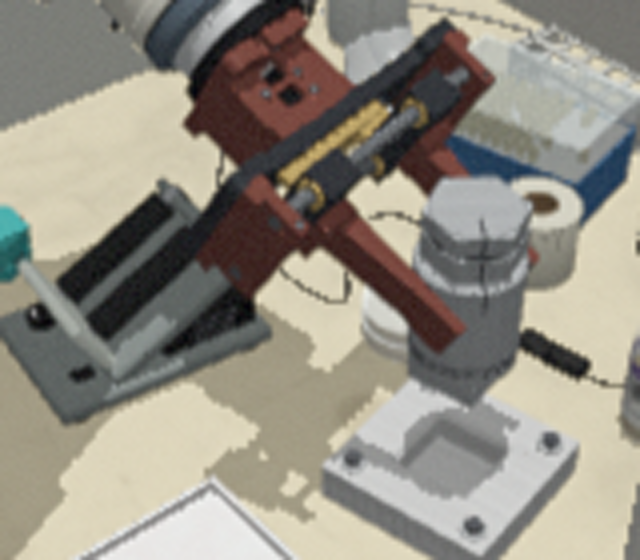

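View pics/t4.png

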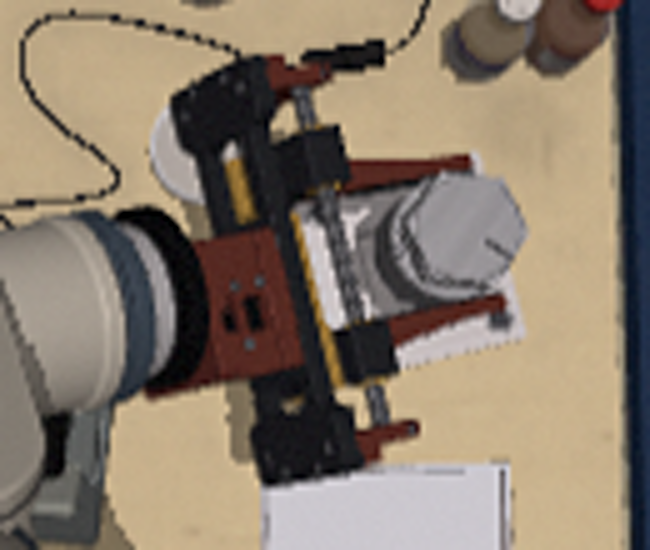

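Run:
```python
from goal import *
tz=T.as_matrix()[:,2]; ax=p-.0146*tz
# jar axis in tool frame: at grasp a=(.861,-.095,.5)
a=T.apply(GR.inv().apply([.8608,-.0951,.5])); print('axis dir',a.round(4),'foot',(ax-.065*a).round(4),'lidtop',(ax+.047*a).round(4))
for n in("top","scene"):
    D=np.load(f"pics/{n}4.npz"); Q=pts(n,D['d']); b={'top':-.0004,'scene':-.0013}[n]
    X,Y,Z=Q[...,0],Q[...,1],Q[...,2]-b
    m=(abs(X-.63)<.05)&(abs(Y-.014)<.05)&(Z>.178)&(Z<.205)
    P=np.c_[X[m],Y[m],Z[m]]; zz=np.median(P[:,2]); P=P[abs(P[:,2]-zz)<.004]
    A=np.c_[P[:,:2]-P[:,:2].mean(0),np.ones(len(P))]; c=np.linalg.lstsq(A,P[:,2],rcond=None)[0]
    (cx,cy),(w,h),_=cv2.minAreaRect((P[:,:2]*1000).astype(np.float32))
    print(n,len(P),'z',zz.round(4),'tilt slope',c[:2].round(3),'ctr',P[:,:2].mean(0).round(4),cx,cy,w,h)
    # body cylinder fit, vertical, 
    m=(abs(X-.63)<.045)&(abs(Y-.014)<.045)&(Z>.105)&(Z<.155)
    P=np.c_[X[m],Y[m],Z[m]]
    q=np.array([.631,.015,0,0])
    g=lambda q,P:np.hypot(P[:,0]-q[0]-q[2]*(P[:,2]-.13),P[:,1]-q[1]-q[3]*(P[:,2]-.13))-.028
    for it in range(8):
        k=abs(g(q,P))<(.006 if it<3 else .003); q=least_squares(g,q,args=(P[k],),loss='soft_l1',f_scale=.001).x if False else __import__('scipy.optimize').optimize.least_squares(g,q,args=(P[k],),loss='soft_l1',f_scale=.001).x
    print('cyl',q.round(4),k.sum())
```

```text
t 10.45 q [ 0.414  0.761  1.705 -1.096  1.274  0.881] p [0.634  0.004  0.1377] F [-0.4 -0.2 -5.2] w 0.0556
tool axes x,y,z
[[-0.106  0.491 -0.865]
 [ 0.975  0.223  0.007]
 [ 0.197 -0.842 -0.502]]
axis dir [-0.0066 -0.0037  1.    ] foot [0.6316 0.0166 0.08  ] lidtop [0.6309 0.0161 0.192 ]
top 410 z 0.1916 tilt slope [ 0.011 -0.003] ctr [0.6307 0.0152] 630.60986328125 14.677776336669922 50.49300003051758 45.94192886352539
cyl [ 6.312e-01  1.610e-02 -3.000e-04 -1.420e-02] 86
scene 386 z 0.1918 tilt slope [0.035 0.015] ctr [0.6269 0.0132] 614.0841674804688 23.56006622314453 46.97211837768555 89.75198364257812
cyl [ 0.6318  0.0151 -0.0015 -0.0011] 373
```

Run:
```python
from goal import *
plan(PF+[0,0,.022],RF,5)
```

```text
t 10.45 q [ 0.414  0.761  1.705 -1.096  1.274  0.881] p [0.634  0.004  0.1377] F [-0.4 -0.2 -5.2] w 0.0556
tool axes x,y,z
[[-0.106  0.491 -0.865]
 [ 0.975  0.223  0.007]
 [ 0.197 -0.842 -0.502]]
{"ax":-0.001,"ay":-0.000,"az":-0.002,"dx":8.9,"dy":-0.1,"dz":5.3}
{"ax":-0.001,"ay":-0.000,"az":-0.002,"dx":8.9,"dy":-0.1,"dz":5.3}
{"ax":-0.001,"ay":-0.000,"az":-0.002,"dx":8.9,"dy":-0.1,"dz":5.3}
{"ax":-0.001,"ay":-0.000,"az":-0.002,"dx":9.0,"dy":-0.0,"dz":5.3}
{"ax":-0.001,"ay":-0.000,"az":-0.002,"dx":9.0,"dy":-0.0,"dz":5.3}
```

>>> {"method": "apply_moves", "body": {
  "targets": [
    {"ax": -0.001, "ay": 0, "az": -0.002, "dx": 8.9, "dy": -0.1, "dz": 5.3, "jaw": 1},
    {"ax": -0.001, "ay": 0, "az": -0.002, "dx": 8.9, "dy": -0.1, "dz": 5.3, "jaw": 1},
    {"ax": -0.001, "ay": 0, "az": -0.002, "dx": 8.9, "dy": -0.1, "dz": 5.3, "jaw": 1},
    {"ax": -0.001, "ay": 0, "az": -0.002, "dx": 9, "dy": 0, "dz": 5.3, "jaw": 1},
    {"ax": 0, "ay": 0, "az": 0, "dx": 7, "dy": 0, "dz": 4, "jaw": 1},
    {"ax": 0, "ay": 0, "az": 0, "dx": 0, "dy": 0, "dz": 0, "jaw": 1}
  ]
}}

```text
t: 11.2
position: [0.6341, 0.0049, 0.0855]
tcp_rot: [0.537, 0.681, -0.307, 0.392]
force: [-0.1, -0.5, -4.7]
gripper_width: 0.0554
```

Run:
```python
from goal import *
plan(PF+[0,0,.0],RF,5)
tz=T.as_matrix()[:,2]; ax=p-.0146*tz
a=T.apply(GR.inv().apply([.8608,-.0951,.5])); print('axis dir',a.round(4),'foot',(ax-.065*a).round(4))
```

```text
t 11.2 q [ 0.415  0.845  1.7   -1.122  1.233  0.948] p [0.6341 0.0049 0.0855] F [-0.1 -0.5 -4.7] w 0.0554
tool axes x,y,z
[[-0.115  0.491 -0.863]
 [ 0.972  0.234  0.003]
 [ 0.203 -0.839 -0.504]]
{"ax":0.001,"ay":-0.001,"az":-0.000,"dx":3.6,"dy":-0.1,"dz":2.4}
{"ax":0.001,"ay":-0.001,"az":-0.000,"dx":3.6,"dy":-0.1,"dz":2.4}
{"ax":0.001,"ay":-0.001,"az":-0.000,"dx":3.6,"dy":-0.1,"dz":2.4}
{"ax":0.001,"ay":-0.001,"az":-0.000,"dx":3.6,"dy":-0.1,"dz":2.4}
{"ax":0.001,"ay":-0.001,"az":-0.000,"dx":3.6,"dy":-0.1,"dz":2.4}
axis dir [-0.0017 -0.0057  1.    ] foot [0.6313 0.0175 0.0279]
```

>>> {"method": "apply_moves", "body": {
  "targets": [
    {"ax": 0.002, "ay": -0.002, "az": 0, "dx": 3.3, "dy": -0.1, "dz": 2.8, "jaw": 1},
    {"ax": 0.002, "ay": -0.002, "az": 0, "dx": 3.4, "dy": -0.1, "dz": 2.5, "jaw": 1},
    {"ax": 0, "ay": 0, "az": 0, "dx": 3.5, "dy": 0, "dz": 2.2, "jaw": 1},
    {"ax": 0, "ay": 0, "az": 0, "dx": 3, "dy": 0, "dz": 1.8, "jaw": 1},
    {"ax": 0, "ay": 0, "az": 0, "dx": 0, "dy": 0, "dz": 0, "jaw": 1}
  ]
}}

```text
t: 11.82
position: [0.6348, 0.0035, 0.0689]
tcp_rot: [0.538, 0.679, -0.309, 0.392]
force: [1.0, -0.2, -4.8]
gripper_width: 0.0551
```

Run:
```python
from goal import *
plan(PF+[0,0,.0],RF,3)
tz=T.as_matrix()[:,2]; ax=p-.0146*tz
a=T.apply(GR.inv().apply([.8608,-.0951,.5])); print('axis dir',a.round(4),'foot',(ax-.065*a).round(4))
```

```text
t 11.825 q [ 0.413  0.875  1.692 -1.13   1.228  0.97 ] p [0.6348 0.0035 0.0689] F [ 1.  -0.2 -4.8] w 0.0551
tool axes x,y,z
[[-0.113  0.488 -0.866]
 [ 0.973  0.23   0.002]
 [ 0.2   -0.842 -0.501]]
{"ax":0.000,"ay":-0.000,"az":-0.001,"dx":1.5,"dy":-0.2,"dz":0.8}
{"ax":0.000,"ay":-0.000,"az":-0.001,"dx":1.5,"dy":-0.2,"dz":0.8}
{"ax":0.000,"ay":-0.000,"az":-0.001,"dx":1.5,"dy":-0.2,"dz":0.8}
axis dir [-0.0018 -0.0013  1.    ] foot [0.632  0.0159 0.0112]
```

Foot about 5 mm off the floor, no binding. Continue gently.

>>> {"method": "apply_moves", "body": {
  "targets": [
    {"ax": 0, "ay": 0, "az": 0, "dx": 1.7, "dy": -0.3, "dz": 1.0, "jaw": 1},
    {"ax": 0, "ay": 0, "az": 0, "dx": 1.7, "dy": -0.2, "dz": 1.0, "jaw": 1},
    {"ax": 0, "ay": 0, "az": 0, "dx": 1.5, "dy": 0, "dz": 0.9, "jaw": 1},
    {"ax": 0, "ay": 0, "az": 0, "dx": 0, "dy": 0, "dz": 0, "jaw": 1}
  ]
}}

```text
t: 12.32
position: [0.6345, 0.0034, 0.0631]
tcp_rot: [0.538, 0.679, -0.309, 0.393]
force: [0.1, -0.3, -4.7]
gripper_width: 0.0554
```

Run:
```python
from goal import *
to(PF,RF)
tz=T.as_matrix()[:,2]; ax=p-.0146*tz
a=T.apply(GR.inv().apply([.8608,-.0951,.5])); print('axis dir',a.round(4),'foot',(ax-.065*a).round(4))
```

```text
t 12.325 q [ 0.413  0.885  1.691 -1.133  1.224  0.979] p [0.6345 0.0034 0.0631] F [ 0.1 -0.3 -4.7] w 0.0554
tool axes x,y,z
[[-0.113  0.488 -0.866]
 [ 0.973  0.23   0.003]
 [ 0.201 -0.842 -0.501]]
shift [-0.5 -0.3 -0.5] rotvec [ 0.0008 -0.0008 -0.0026]
axis dir [-0.0022 -0.0014  1.    ] foot [0.6317 0.0158 0.0054]
```

>>> {"method": "apply_moves", "body": {
  "targets": [
    {"ax": 0, "ay": 0, "az": 0, "dx": 0.9, "dy": 0, "dz": 0.5, "jaw": 1},
    {"ax": 0, "ay": 0, "az": 0, "dx": 0.9, "dy": 0, "dz": 0.5, "jaw": 1},
    {"ax": 0, "ay": 0, "az": 0, "dx": 0, "dy": 0, "dz": 0, "jaw": 1}
  ]
}}

```text
t: 12.7
position: [0.6346, 0.0035, 0.0624]
tcp_rot: [0.538, 0.678, -0.31, 0.393]
force: [-0.8, 0.1, -5.3]
gripper_width: 0.0555
```

>>> {"method": "apply_moves", "body": {
  "targets": [
    {"ax": 0, "ay": 0, "az": 0, "dx": 1.7, "dy": 0, "dz": 1, "jaw": 1},
    {"ax": 0, "ay": 0, "az": 0, "dx": 1.7, "dy": 0, "dz": 1, "jaw": 1},
    {"ax": 0, "ay": 0, "az": 0, "dx": 0, "dy": 0, "dz": 0, "jaw": 1}
  ]
}}

```text
t: 13.08
position: [0.6347, 0.0035, 0.0625]
tcp_rot: [0.537, 0.677, -0.311, 0.396]
force: [0.3, -0.3, -4.9]
gripper_width: 0.0555
```

Run:
```python
from goal import *
print(s['tau'].round(2),s['wrist_torque'].round(3))
for l in open('log.jsonl').readlines()[-4:]:
    l=json.loads(l);print(np.round(l['joints'],4),np.round(l['tau'],2),np.round(l['wrist_torque'],3))
to(PF,RF)
P={}
for n in("top","scene"):
    a,d=camera(n); np.savez(f"pics/{n}5.npz",p=a,d=d); P[n]=a
crop(P["scene"],150,340,110,270,4,"s5.png")
for n in("top","scene"):
    Q=pts(n,np.load(f"pics/{n}5.npz")['d']); b={'top':-.0004,'scene':-.0013}[n]
    X,Y,Z=Q[...,0],Q[...,1],Q[...,2]-b
    m=(abs(X-.63)<.03)&(abs(Y-.014)<.03)&(Z>.105)&(Z<.13); print(n,np.median(Z[m]).round(4),X[m].mean().round(4),Y[m].mean().round(4))
```

```text
t 13.075 q [ 0.416  0.89   1.688 -1.137  1.231  0.986] p [0.6347 0.0035 0.0625] F [ 0.3 -0.3 -4.9] w 0.0555
tool axes x,y,z
[[-0.109  0.481 -0.87 ]
 [ 0.973  0.229  0.004]
 [ 0.201 -0.846 -0.493]]
[-9.000e-02 -6.696e+01 -1.384e+01 -2.540e+00  3.880e+00  1.000e-02] [ 1.099  0.147 -0.019]
[ 0.4151  0.8445  1.7003 -1.1218  1.2328  0.9479] [ 4.000e-02 -6.571e+01 -1.472e+01 -2.560e+00  3.670e+00  4.000e-02] [1.12  0.165 0.017]
[ 0.4134  0.8754  1.6918 -1.1297  1.2278  0.9699] [ 0.000e+00 -6.658e+01 -1.400e+01 -2.490e+00  3.790e+00  1.000e-02] [ 1.116  0.161 -0.021]
[ 0.4135  0.885   1.6909 -1.1328  1.224   0.9786] [ 1.000e-02 -6.682e+01 -1.370e+01 -2.450e+00  3.840e+00 -0.000e+00] [1.084 0.19  0.037]
[ 0.4156  0.8904  1.6883 -1.137   1.2314  0.9856] [-9.000e-02 -6.696e+01 -1.384e+01 -2.540e+00  3.880e+00  1.000e-02] [ 1.099  0.147 -0.019]
shift [-1.  -0.6 -0.7] rotvec [ 0.0005  0.008  -0.0048]
top 0.118 0.631 0.0157
scene 0.1177 0.6282 0.0099
```

View pics/s5.png

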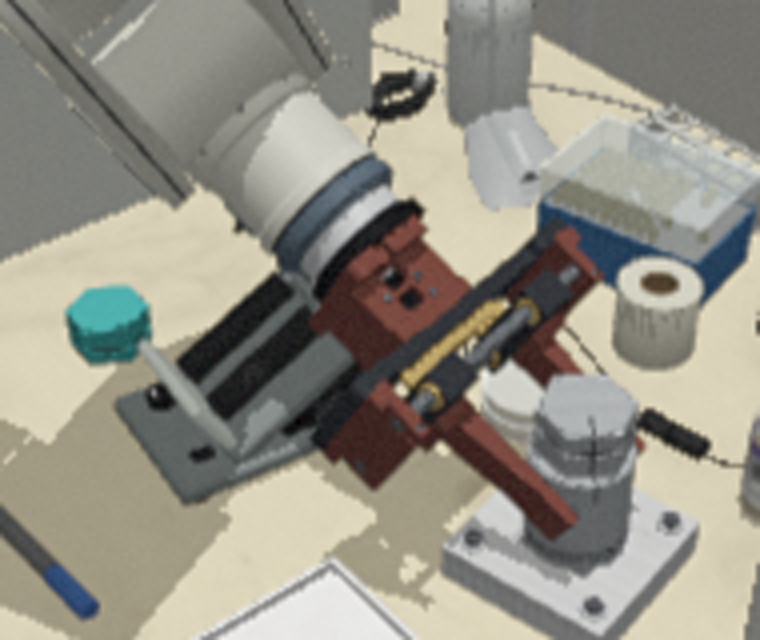

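>>> {"method": "apply_moves", "body": {
  "targets": [
    {"ax": 0, "ay": 0, "az": 0, "dx": 1.2, "dy": 0, "dz": 0.8, "jaw": 1}
  ]
}}

```text
t: 13.3
position: [0.635, 0.0032, 0.0623]
tcp_rot: [0.537, 0.676, -0.312, 0.397]
force: [-5.5, 7.0, 12.5]
gripper_width: 0.0552
```

Run:
```python
from goal import *
print(s['tau'].round(2),s['wrist_torque'].round(3),s['dq'].round(3)); to(PF,RF)
```

```text
t 13.3 q [ 0.416  0.892  1.687 -1.139  1.233  0.987] p [0.635  0.0032 0.0623] F [-5.5  7.  12.5] w 0.0552
tool axes x,y,z
[[-0.108  0.479 -0.871]
 [ 0.973  0.229  0.005]
 [ 0.201 -0.848 -0.491]]
[ -4.46 -57.82 -13.01  -1.91   0.22   0.36] [-0.854  0.607 -0.806] [ 0.003  0.012 -0.002 -0.008  0.016  0.014]
shift [-1.  -0.8 -1.1] rotvec [ 0.0003  0.0107 -0.0051]
```

>>> {"method": "apply_moves", "body": {
  "targets": [
    {"ax": 0, "ay": 0, "az": 0, "dx": 0, "dy": 0, "dz": 0, "jaw": 0.8},
    {"ax": 0, "ay": 0, "az": 0, "dx": 0, "dy": 0, "dz": 0, "jaw": 0},
    {"ax": 0, "ay": 0, "az": 0, "dx": 0, "dy": 0, "dz": 0, "jaw": 0},
    {"ax": 0, "ay": 0, "az": 0, "dx": 0, "dy": 0, "dz": 0, "jaw": 0},
    {"ax": 0, "ay": 0, "az": 0, "dx": 0, "dy": 0, "dz": 0, "jaw": 0}
  ]
}}

```text
t: 13.92
position: [0.636, 0.0028, 0.0625]
tcp_rot: [0.537, 0.676, -0.311, 0.397]
force: [0.5, -0.7, 1.1]
gripper_width: 0.0871
```

Run:
```python
from goal import *
to(PF,RF)
```

```text
t 13.925 q [ 0.415  0.892  1.686 -1.14   1.233  0.988] p [0.636  0.0028 0.0625] F [ 0.5 -0.7  1.1] w 0.0871
tool axes x,y,z
[[-0.107  0.478 -0.872]
 [ 0.973  0.229  0.006]
 [ 0.202 -0.848 -0.49 ]]
shift [-0.5 -1.7 -1.5] rotvec [ 0.0013  0.0114 -0.0062]
```

Open and force-free. Retreat along the tool axis.

>>> {"method": "apply_moves", "body": {
  "targets": [
    {"ax": 0, "ay": 0, "az": 0, "dx": 0, "dy": 0, "dz": -10, "jaw": 0},
    {"ax": 0, "ay": 0, "az": 0, "dx": 0, "dy": 0, "dz": -15, "jaw": 0},
    {"ax": 0, "ay": 0, "az": 0, "dx": -4, "dy": 0, "dz": -18, "jaw": 0},
    {"ax": 0, "ay": 0, "az": 0, "dx": -8, "dy": 0, "dz": -18, "jaw": 0},
    {"ax": 0, "ay": 0, "az": 0, "dx": -12, "dy": 0, "dz": -6, "jaw": 0},
    {"ax": 0, "ay": 0, "az": 0, "dx": -12, "dy": 0, "dz": 0, "jaw": 0}
  ]
}}

```text
t: 14.68
position: [0.6258, 0.0471, 0.1316]
tcp_rot: [0.537, 0.676, -0.311, 0.398]
force: [0.2, -1.2, -0.2]
gripper_width: 0.088
```

Run:
```python
from goal import *
P={}
for n in("top","scene"):
    a,d=camera(n); np.savez(f"pics/{n}6.npz",p=a,d=d); P[n]=a
crop(P["top"],265,345,140,220,7,"t6.png"); crop(P["scene"],240,340,170,260,6,"s6.png")
for n in("top","scene"):
    Q=pts(n,np.load(f"pics/{n}6.npz")['d']); b={'top':-.0004,'scene':-.0013}[n]
    X,Y,Z=Q[...,0],Q[...,1],Q[...,2]-b
    m=(abs(X-.63)<.035)&(abs(Y-.014)<.035)&(Z>.108)&(Z<.13); P_=np.c_[X[m],Y[m]]
    A=np.c_[P_-P_.mean(0),np.ones(len(P_))]
    print(n,np.median(Z[m]).round(4),P_.mean(0).round(4),np.linalg.lstsq(A,Z[m],rcond=None)[0].round(3),m.sum())
```

```text
t 14.675 q [ 0.484  0.787  1.679 -1.06   1.319  0.901] p [0.6258 0.0471 0.1316] F [ 0.2 -1.2 -0.2] w 0.088
tool axes x,y,z
[[-0.108  0.478 -0.872]
 [ 0.973  0.231  0.007]
 [ 0.205 -0.847 -0.49 ]]
top 0.1177 [0.6321 0.0155] [-0.003 -0.01   0.118] 347
scene 0.1177 [0.6293 0.01  ] [0.056 0.057 0.117] 393
```

View pics/t6.png

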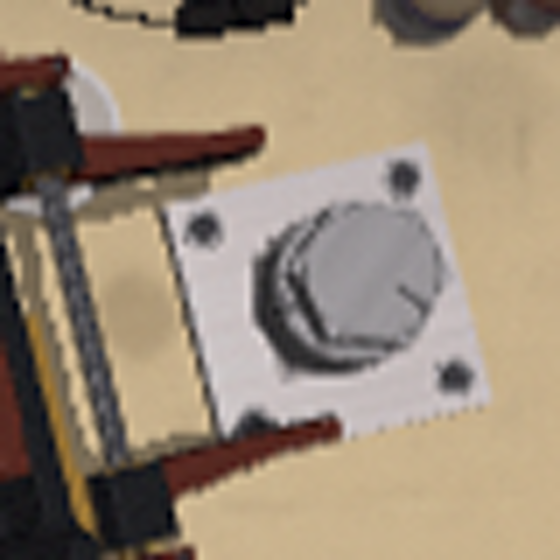

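View pics/s6.png

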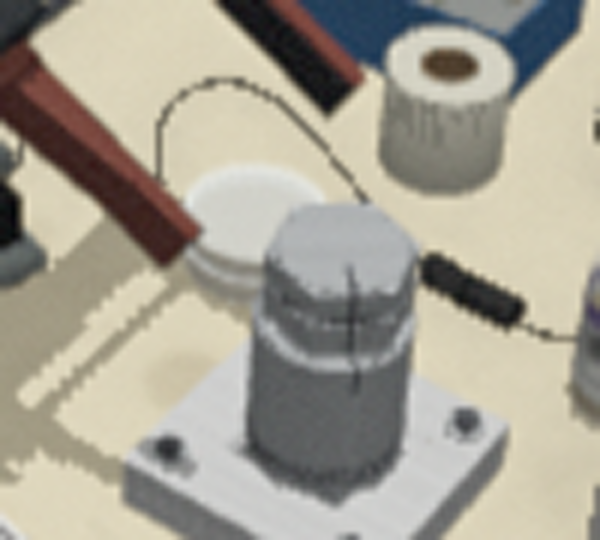

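Run:
```python
from h import *
D=np.load("pics/top6.npz"); m=camera_model("top"); p=D['p']
# upsample image, unproject on plane z=.118 (+bias of camera)
zpl=.118-.0004
def unp(u,v):
    c=np.stack([(u-m['cx'])/m['fx'],-(v-m['cy'])/m['fy'],-np.ones_like(u)],-1)@m['pose'][:3,:3].T
    o=m['pose'][:3,3]; t=(zpl-o[2])/c[...,2]; return o+c*t[...,None]
# rectify: 0.25mm grid 80mm
g=np.arange(-.04,.04,.00025); 
yy,xx=np.meshgrid(-g,-g) # col: right=-y ; row: down=-x
W=np.stack([.632+xx,.0155+yy,np.full_like(xx,zpl)],-1)
uv=proj("top",W.reshape(-1,3)).reshape(*xx.shape,2).astype(np.float32)
im=cv2.remap(p,uv[...,0],uv[...,1],cv2.INTER_CUBIC)
im=im[:,:,::-1].copy(); gr=cv2.cvtColor(im,cv2.COLOR_BGR2GRAY)
cv2.imwrite("pics/rect6.png",cv2.resize(im,None,fx=1.8,fy=1.8,interpolation=cv2.INTER_CUBIC))
# radial dark-line search in top annulus r 12..20
bl=gr.astype(float)
for c in [(.632,.0155),(.6312,.0158)]:
  best=[]
  for a in np.arange(-180,180,2.):
    rr=np.arange(.010,.0205,.0005); X=c[0]+rr*np.cos(np.radians(a)); Y=c[1]+rr*np.sin(np.radians(a))
    r=((.632-X)+.04)/.00025; cc=((.0155-Y)+.04)/.00025
    v=cv2.remap(bl.astype(np.float32),cc[None].astype(np.float32),r[None].astype(np.float32),cv2.INTER_LINEAR).mean(); best.append((v,a))
  best.sort(); print(c,[(round(float(v),1),a) for v,a in best[:8]])
```

```text
(0.632, 0.0155) [(102.2, np.float64(-120.0)), (104.7, np.float64(-118.0)), (106.1, np.float64(-122.0)), (111.5, np.float64(-116.0)), (116.6, np.float64(-124.0)), (120.5, np.float64(-114.0)), (129.4, np.float64(-112.0)), (130.6, np.float64(-126.0))]
(0.6312, 0.0158) [(104.3, np.float64(-116.0)), (105.2, np.float64(-118.0)), (108.4, np.float64(-114.0)), (111.6, np.float64(-120.0)), (115.6, np.float64(-112.0)), (123.5, np.float64(-122.0)), (124.1, np.float64(-110.0)), (131.5, np.float64(-108.0))]
```

View pics/rect6.png

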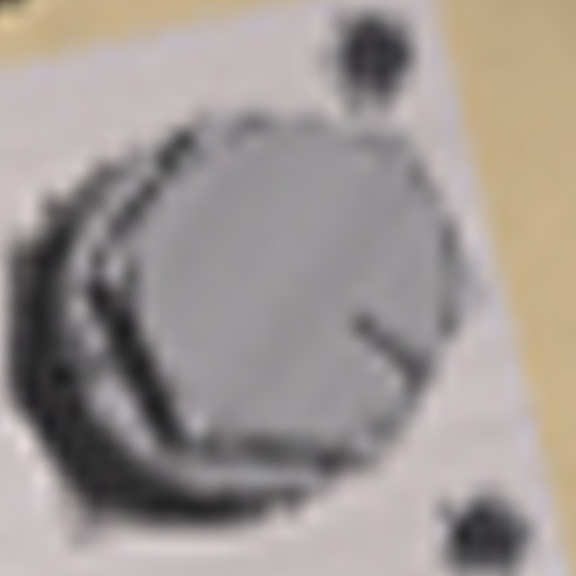

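```bash
cat >> goal.py <<'E'
LC=np.array([.6317,.0157])
ja=np.radians(55); RL=RT([0,0,-1],[np.cos(ja),np.sin(ja),0])
E
python3 - <<'E'
from goal import *
from kin import getk,ik,fk
k,e=getk();print(k,e)
A=p;B=np.array([*LC,.18])
q=s['joints']
for i in range(0,13):
    f=i/12; Ri=T*R.from_rotvec((T.inv()*RL).as_rotvec()*f)
    q,er=ik(A+(B-A)*f,Ri.as_matrix(),k,q); print(i,q.round(2),round(er,4))
plan(B,RL,12)
E
```

```text
t 14.775 q [ 0.483  0.786  1.678 -1.061  1.319  0.902] p [0.6261 0.0462 0.1319] F [-0.1  1.2  0.3] w 0.0878
tool axes x,y,z
[[-0.106  0.479 -0.872]
 [ 0.973  0.23   0.008]
 [ 0.204 -0.847 -0.49 ]]
[0.31238111 0.56303444 0.48487755 0.3096435  0.07742197 0.01189978] 1.527138802104311e-05
0 [ 0.48  0.79  1.68 -1.06  1.32  0.9 ] 0.0
1 [ 0.46  0.73  1.71 -1.04  1.23  0.81] 0.0
2 [ 0.43  0.68  1.74 -1.    1.15  0.71] 0.0
3 [ 0.4   0.63  1.76 -0.96  1.07  0.59] 0.0
4 [ 0.37  0.59  1.77 -0.89  1.    0.45] 0.0
5 [ 0.33  0.55  1.78 -0.81  0.94  0.3 ] 0.0
6 [ 0.28  0.52  1.78 -0.71  0.89  0.13] 0.0
7 [ 0.24  0.49  1.77 -0.59  0.86 -0.06] 0.0
8 [ 0.19  0.47  1.76 -0.46  0.85 -0.25] 0.0
9 [ 0.14  0.46  1.74 -0.33  0.86 -0.45] 0.0
10 [ 0.09  0.46  1.71 -0.21  0.9  -0.63] 0.0
11 [ 0.05  0.47  1.68 -0.1   0.95 -0.8 ] 0.0
12 [ 0.01  0.48  1.65  0.    1.01 -0.95] 0.0
{"ax":-0.031,"ay":0.084,"az":-0.055,"dx":-4.8,"dy":-0.1,"dz":0.3}
{"ax":-0.031,"ay":0.084,"az":-0.055,"dx":-4.8,"dy":-0.4,"dz":-0.1}
{"ax":-0.031,"ay":0.084,"az":-0.055,"dx":-4.7,"dy":-0.6,"dz":-0.5}
{"ax":-0.031,"ay":0.084,"az":-0.055,"dx":-4.6,"dy":-0.8,"dz":-1.0}
{"ax":-0.031,"ay":0.084,"az":-0.055,"dx":-4.4,"dy":-1.1,"dz":-1.4}
{"ax":-0.031,"ay":0.084,"az":-0.055,"dx":-4.2,"dy":-1.3,"dz":-1.8}
{"ax":-0.031,"ay":0.084,"az":-0.055,"dx":-4.0,"dy":-1.4,"dz":-2.2}
{"ax":-0.031,"ay":0.084,"az":-0.055,"dx":-3.7,"dy":-1.6,"dz":-2.5}
{"ax":-0.031,"ay":0.084,"az":-0.055,"dx":-3.4,"dy":-1.7,"dz":-2.9}
{"ax":-0.031,"ay":0.084,"az":-0.055,"dx":-3.1,"dy":-1.8,"dz":-3.2}
{"ax":-0.031,"ay":0.084,"az":-0.055,"dx":-2.7,"dy":-1.8,"dz":-3.5}
{"ax":-0.031,"ay":0.084,"az":-0.055,"dx":-2.3,"dy":-1.8,"dz":-3.8}
```

>>> {"method": "apply_moves", "body": {
  "targets": [
    {"ax": 0, "ay": 0, "az": 0, "dx": -17, "dy": 0, "dz": -10, "jaw": 0},
    {"ax": 0, "ay": 0, "az": 0, "dx": -17, "dy": 0, "dz": -10, "jaw": 0},
    {"ax": -0.031, "ay": 0.084, "az": -0.055, "dx": -4.8, "dy": 0, "dz": 0.3, "jaw": 0},
    {"ax": -0.031, "ay": 0.084, "az": -0.055, "dx": -4.8, "dy": -0.4, "dz": 0, "jaw": 0},
    {"ax": -0.031, "ay": 0.084, "az": -0.055, "dx": -4.7, "dy": -0.6, "dz": -0.5, "jaw": 0},
    {"ax": -0.031, "ay": 0.084, "az": -0.055, "dx": -4.6, "dy": -0.8, "dz": -1, "jaw": 0},
    {"ax": -0.031, "ay": 0.084, "az": -0.055, "dx": -4.4, "dy": -1.1, "dz": -1.4, "jaw": 0},
    {"ax": -0.031, "ay": 0.084, "az": -0.055, "dx": -4.2, "dy": -1.3, "dz": -1.8, "jaw": 0},
    {"ax": -0.031, "ay": 0.084, "az": -0.055, "dx": -4.0, "dy": -1.4, "dz": -2.2, "jaw": 0},
    {"ax": -0.031, "ay": 0.084, "az": -0.055, "dx": -3.7, "dy": -1.6, "dz": -2.5, "jaw": 0},
    {"ax": -0.031, "ay": 0.084, "az": -0.055, "dx": -3.4, "dy": -1.7, "dz": -2, "jaw": 0},
    {"ax": -0.031, "ay": 0.084, "az": -0.055, "dx": -3.1, "dy": -1.8, "dz": -2, "jaw": 0},
    {"ax": -0.031, "ay": 0.084, "az": -0.055, "dx": -2.7, "dy": -1.8, "dz": 0, "jaw": 0},
    {"ax": -0.031, "ay": 0.084, "az": -0.055, "dx": -2.3, "dy": -1.8, "dz": 0, "jaw": 0}
  ]
}}

```text
t: 16.52
position: [0.6322, 0.0127, 0.2291]
tcp_rot: [0.288, 0.957, 0.01, -0.006]
force: [0.4, -0.1, -1.1]
gripper_width: 0.0879
```

Run:
```python
from goal import *
to([*LC,.14],RL)
a,d=camera("scene"); crop(a,200,350,130,270,4,"s7.png")
```

```text
t 16.525 q [-0.009  0.43   1.603  0.024  1.116 -1.006] p [0.6322 0.0127 0.2291] F [ 0.4 -0.1 -1.1] w 0.0879
tool axes x,y,z
[[-0.834  0.552  0.018]
 [ 0.552  0.834  0.015]
 [-0.007  0.022 -1.   ]]
shift [ 0.5  0.9 89.2] rotvec [ 0.0144 -0.0178  0.0259]
```

View pics/s7.png

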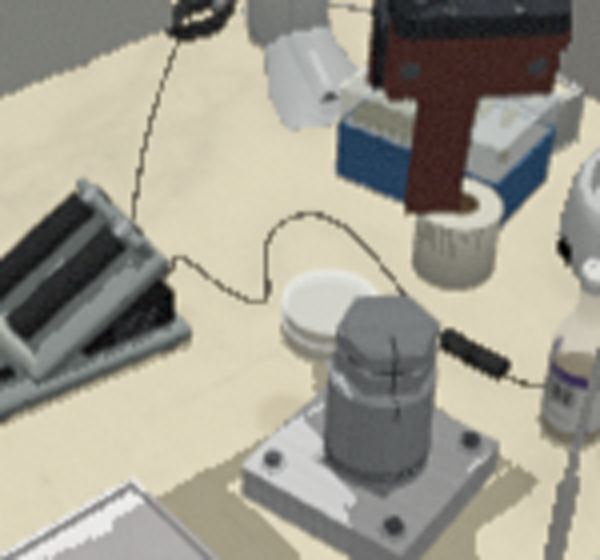

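>>> {"method": "apply_moves", "body": {
  "targets": [
    {"ax": 0.005, "ay": -0.006, "az": 0.009, "dx": 0, "dy": 0, "dz": 22, "jaw": 0},
    {"ax": 0.005, "ay": -0.006, "az": 0.009, "dx": 0, "dy": 0, "dz": 22, "jaw": 0},
    {"ax": 0.005, "ay": -0.006, "az": 0.009, "dx": 0, "dy": 0, "dz": 22, "jaw": 0},
    {"ax": 0, "ay": 0, "az": 0, "dx": 0, "dy": 0, "dz": 15, "jaw": 0},
    {"ax": 0, "ay": 0, "az": 0, "dx": 0, "dy": 0, "dz": 5, "jaw": 0},
    {"ax": 0, "ay": 0, "az": 0, "dx": 0, "dy": 0, "dz": 0, "jaw": 0}
  ]
}}

```text
t: 17.32
position: [0.6341, 0.0108, 0.1458]
tcp_rot: [0.302, 0.953, -0.001, 0.004]
force: [-0.5, -0.1, 0.3]
gripper_width: 0.0882
```

Run:
```python
from goal import *
to([*LC,.0935],RL)
```

```text
t 17.325 q [ 0.     0.524  1.666 -0.004  0.944 -0.954] p [0.6341 0.0108 0.1458] F [-0.5 -0.1  0.3] w 0.0882
tool axes x,y,z
[[-0.817  0.576 -0.008]
 [ 0.576  0.817  0.001]
 [ 0.008 -0.004 -1.   ]]
shift [ 5.2  2.5 52.3] rotvec [ 0.0015  0.0083 -0.0034]
```

>>> {"method": "apply_moves", "body": {
  "targets": [
    {"ax": 0.001, "ay": 0.005, "az": -0.002, "dx": 4, "dy": 2, "dz": 10, "jaw": 0},
    {"ax": 0, "ay": 0.003, "az": 0, "dx": 1, "dy": 0.5, "dz": 12, "jaw": 0},
    {"ax": 0, "ay": 0, "az": 0, "dx": 0, "dy": 0, "dz": 10, "jaw": 0},
    {"ax": 0, "ay": 0, "az": 0, "dx": 0, "dy": 0, "dz": 4, "jaw": 0},
    {"ax": 0, "ay": 0, "az": 0, "dx": 0, "dy": 0, "dz": 0, "jaw": 0}
  ]
}}

```text
t: 17.95
position: [0.6322, 0.0161, 0.1083]
tcp_rot: [0.301, 0.954, 0.0, 0.001]
force: [-1.0, -0.4, -0.2]
gripper_width: 0.0878
```

Run:
```python
from goal import *
to([*LC,.0935],RL)
```

```text
t 17.95 q [ 6.000e-03  5.740e-01  1.683e+00  1.000e-03  8.830e-01 -9.530e-01] p [0.6322 0.0161 0.1083] F [-1.  -0.4 -0.2] w 0.0878
tool axes x,y,z
[[-0.818  0.575 -0.001]
 [ 0.575  0.818  0.001]
 [ 0.002  0.    -1.   ]]
shift [ 0.2 -0.6 14.8] rotvec [ 0.0013  0.0012 -0.0012]
```

>>> {"method": "apply_moves", "body": {
  "targets": [
    {"ax": 0, "ay": 0, "az": 0, "dx": 0, "dy": -0.5, "dz": 6, "jaw": 0},
    {"ax": 0, "ay": 0, "az": 0, "dx": 0, "dy": 0, "dz": 6, "jaw": 0},
    {"ax": 0, "ay": 0, "az": 0, "dx": 0, "dy": 0, "dz": 2.5, "jaw": 0},
    {"ax": 0, "ay": 0, "az": 0, "dx": 0, "dy": 0, "dz": 0, "jaw": 0}
  ]
}}

```text
t: 18.45
position: [0.6323, 0.0155, 0.0932]
tcp_rot: [0.301, 0.954, 0.001, 0.001]
force: [0.5, -0.1, -0.7]
gripper_width: 0.0875
```

Run:
```python
from goal import *
to([*LC,.0935],RL)
```

```text
t 18.45 q [ 6.000e-03  5.950e-01  1.689e+00  1.000e-03  8.550e-01 -9.530e-01] p [0.6323 0.0155 0.0932] F [ 0.5 -0.1 -0.7] w 0.0875
tool axes x,y,z
[[-0.818  0.575 -0.002]
 [ 0.575  0.818  0.002]
 [ 0.003  0.    -1.   ]]
shift [ 0.6 -0.2 -0.3] rotvec [ 0.0018  0.0019 -0.0014]
```

Good; close on the flats.

>>> {"method": "apply_moves", "body": {
  "targets": [
    {"ax": 0, "ay": 0, "az": 0, "dx": 0, "dy": 0, "dz": 0, "jaw": 0.4},
    {"ax": 0, "ay": 0, "az": 0, "dx": 0, "dy": 0, "dz": 0, "jaw": 1},
    {"ax": 0, "ay": 0, "az": 0, "dx": 0, "dy": 0, "dz": 0, "jaw": 1},
    {"ax": 0, "ay": 0, "az": 0, "dx": 0, "dy": 0, "dz": 0, "jaw": 1},
    {"ax": 0, "ay": 0, "az": 0, "dx": 0, "dy": 0, "dz": 0, "jaw": 1},
    {"ax": 0, "ay": 0, "az": 0, "dx": 0, "dy": 0, "dz": 0, "jaw": 1}
  ]
}}

```text
t: 19.2
position: [0.6327, 0.0155, 0.0938]
tcp_rot: [0.301, 0.954, 0.001, 0.002]
force: [0.3, 0.9, -0.9]
gripper_width: 0.0458
```

Run:
```python
from goal import *
print(s['wrist_torque'].round(3),'jaw angle',np.degrees(np.arctan2(*T.as_matrix()[[1,0],1])))
```

```text
t 19.2 q [ 0.006  0.594  1.689  0.     0.855 -0.953] p [0.6327 0.0155 0.0938] F [ 0.3  0.9 -0.9] w 0.0458
tool axes x,y,z
[[-0.818  0.575 -0.003]
 [ 0.575  0.818  0.002]
 [ 0.004  0.    -1.   ]]
[ 0.002 -0.13  -0.009] jaw angle 54.923622999580076
```

>>> {"method": "apply_moves", "body": {
  "targets": [
    {"ax": 0, "ay": 0, "az": 0.12, "dx": 0, "dy": 0, "dz": -0.4, "jaw": 1},
    {"ax": 0, "ay": 0, "az": 0.12, "dx": 0, "dy": 0, "dz": -0.4, "jaw": 1},
    {"ax": 0, "ay": 0, "az": 0.12, "dx": 0, "dy": 0, "dz": -0.4, "jaw": 1},
    {"ax": 0, "ay": 0, "az": 0.12, "dx": 0, "dy": 0, "dz": -0.4, "jaw": 1}
  ]
}}

```text
t: 19.7
position: [0.6319, 0.0155, 0.0947]
tcp_rot: [0.526, 0.851, 0.001, 0.001]
force: [-0.9, -0.6, -1.7]
gripper_width: 0.0458
```

```bash
cat > lid.py <<'E'
from goal import *
ja=np.degrees(np.arctan2(*T.as_matrix()[[1,0],1])); turned=54.92-ja
print('torque',s['wrist_torque'].round(2),'jaw',round(ja,2),'turned',round(turned,2),'z exp',round(.0938+.0032*np.radians(turned),4))
for g in(130,133,136): 
    b=np.radians(54.92-g); to([.6322,.0156,.0938+.0032*np.radians(g)],RT([0,0,-1],[np.cos(b),np.sin(b),0]))
E
python3 lid.py
```

```text
t 19.7 q [ 6.000e-03  5.930e-01  1.689e+00  1.000e-03  8.580e-01 -4.590e-01] p [0.6319 0.0155 0.0947] F [-0.9 -0.6 -1.7] w 0.0458
tool axes x,y,z
[[-0.447  0.894 -0.   ]
 [ 0.894  0.447  0.002]
 [ 0.002  0.    -1.   ]]
torque [-0.03 -0.12 -0.03] jaw 26.57 turned 28.35 z exp 0.0954
shift [-0.1  0.3 -6.4] rotvec [ 1.8000e-03 -1.3000e-03  1.7741e+00]
shift [-0.1  0.3 -6.6] rotvec [ 1.8000e-03 -1.4000e-03  1.8265e+00]
shift [-0.1  0.3 -6.7] rotvec [ 1.7000e-03 -1.4000e-03  1.8788e+00]
```

>>> {"method": "apply_moves", "body": {
  "targets": [
    {"ax": 0, "ay": 0, "az": 0.13, "dx": 0, "dy": 0, "dz": -0.6, "jaw": 1},
    {"ax": 0, "ay": 0, "az": 0.13, "dx": 0, "dy": 0, "dz": -0.5, "jaw": 1},
    {"ax": 0, "ay": 0, "az": 0.13, "dx": 0, "dy": 0, "dz": -0.5, "jaw": 1},
    {"ax": 0, "ay": 0, "az": 0.13, "dx": 0, "dy": 0, "dz": -0.5, "jaw": 1},
    {"ax": 0, "ay": 0, "az": 0.13, "dx": 0, "dy": 0, "dz": -0.5, "jaw": 1}
  ]
}}

```text
t: 20.32
position: [0.6312, 0.0159, 0.0964]
tcp_rot: [0.777, 0.63, 0.0, -0.0]
force: [-0.4, 1.0, -1.3]
gripper_width: 0.0456
```

```bash
python3 lid.py
```

```text
t 20.325 q [6.000e-03 5.900e-01 1.689e+00 1.000e-03 8.620e-01 2.130e-01] p [0.6312 0.0159 0.0964] F [-0.4  1.  -1.3] w 0.0456
tool axes x,y,z
[[ 0.207  0.978  0.001]
 [ 0.978 -0.207  0.   ]
 [ 0.     0.001 -1.   ]]
torque [ 0.08 -0.11 -0.02] jaw -11.94 turned 66.86 z exp 0.0975
shift [-0.   1.1 -4.7] rotvec [-4.000e-04 -9.000e-04  1.102e+00]
shift [-0.   1.1 -4.9] rotvec [-4.0000e-04 -9.0000e-04  1.1544e+00]
shift [-0.   1.1 -5. ] rotvec [-4.0000e-04 -9.0000e-04  1.2068e+00]
```

>>> {"method": "apply_moves", "body": {
  "targets": [
    {"ax": 0, "ay": 0, "az": 0.13, "dx": 0, "dy": 0.2, "dz": -0.9, "jaw": 1},
    {"ax": 0, "ay": 0, "az": 0.13, "dx": 0, "dy": 0.2, "dz": -0.8, "jaw": 1},
    {"ax": 0, "ay": 0, "az": 0.13, "dx": 0, "dy": 0, "dz": -0.7, "jaw": 1},
    {"ax": 0, "ay": 0, "az": 0.13, "dx": 0, "dy": 0, "dz": -0.6, "jaw": 1},
    {"ax": 0, "ay": 0, "az": 0.13, "dx": 0, "dy": 0, "dz": -0.6, "jaw": 1}
  ]
}}

```text
t: 20.95
position: [0.6312, 0.0163, 0.0992]
tcp_rot: [0.941, 0.338, 0.0, -0.001]
force: [-0.3, 0.4, -1.0]
gripper_width: 0.0455
```

```bash
python3 lid.py
```

```text
t 20.95 q [0.006 0.586 1.687 0.002 0.868 0.885] p [0.6312 0.0163 0.0992] F [-0.3  0.4 -1. ] w 0.0455
tool axes x,y,z
[[ 0.771  0.637  0.001]
 [ 0.637 -0.771 -0.002]
 [-0.001  0.002 -1.   ]]
torque [ 0.08 -0.12 -0.01] jaw -50.46 turned 105.38 z exp 0.0997
shift [ 0.3  1.2 -1.8] rotvec [-1.700e-03 -3.000e-04  4.298e-01]
shift [ 0.3  1.2 -2. ] rotvec [-1.700e-03 -2.000e-04  4.821e-01]
shift [ 0.3  1.2 -2.2] rotvec [-1.700e-03 -2.000e-04  5.345e-01]
```

>>> {"method": "apply_moves", "body": {
  "targets": [
    {"ax": 0, "ay": 0, "az": 0.13, "dx": 0, "dy": 0.2, "dz": -0.7, "jaw": 1},
    {"ax": 0, "ay": 0, "az": 0.13, "dx": 0, "dy": 0.2, "dz": -0.6, "jaw": 1},
    {"ax": 0, "ay": 0, "az": 0.12, "dx": 0, "dy": 0, "dz": -0.5, "jaw": 1},
    {"ax": 0, "ay": 0, "az": 0.08, "dx": 0, "dy": 0, "dz": -0.4, "jaw": 1},
    {"ax": 0, "ay": 0, "az": 0, "dx": 0, "dy": 0, "dz": 0, "jaw": 1}
  ]
}}

```text
t: 21.58
position: [0.6312, 0.0161, 0.1008]
tcp_rot: [0.994, 0.107, -0.0, -0.001]
force: [1.2, 1.0, -1.1]
gripper_width: 0.0459
```

```bash
python3 lid.py
python3 - <<'E'
from h import *
P={}
for n in("top","scene"):
    a,d=camera(n); np.savez(f"pics/{n}8.npz",p=a,d=d); P[n]=a
a=cv2.resize(P["top"][130:230,255:355,::-1],None,fx=4,fy=4,interpolation=cv2.INTER_CUBIC);b=cv2.resize(P["scene"][160:260,240:340,::-1],None,fx=4,fy=4,interpolation=cv2.INTER_CUBIC)
cv2.imwrite("pics/c8.png",np.hstack([a,b]))
E
```

```text
t 21.575 q [0.006 0.584 1.686 0.002 0.872 1.361] p [0.6312 0.0161 0.1008] F [ 1.2  1.  -1.1] w 0.0459
tool axes x,y,z
[[ 0.977  0.213 -0.001]
 [ 0.213 -0.977 -0.002]
 [-0.001  0.002 -1.   ]]
torque [-0.04 -0.06 -0.06] jaw -77.71 turned 132.63 z exp 0.1012
shift [ 0.8  0.7 -0.3] rotvec [-0.002   0.0007 -0.0459]
shift [ 0.8  0.7 -0.4] rotvec [-0.002   0.0007  0.0065]
shift [ 0.8  0.7 -0.6] rotvec [-0.002   0.0008  0.0589]
```

View pics/c8.png

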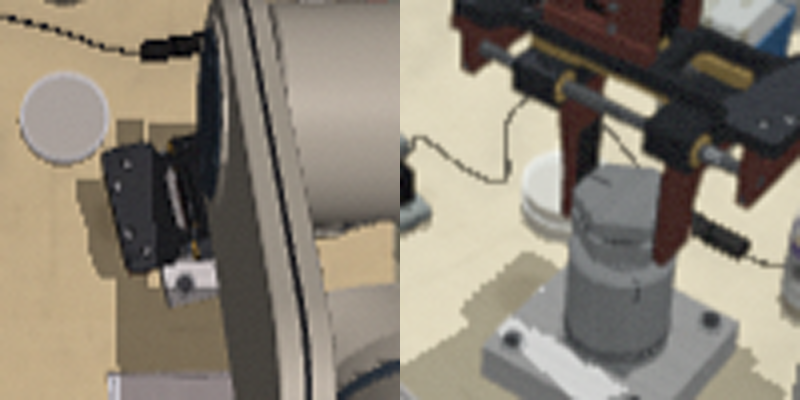

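>>> {"method": "apply_moves", "body": {
  "targets": [
    {"ax": 0, "ay": 0, "az": 0, "dx": 0, "dy": 0, "dz": -1.5, "jaw": 1},
    {"ax": 0, "ay": 0, "az": 0, "dx": 0, "dy": 0, "dz": -2, "jaw": 1},
    {"ax": 0, "ay": 0, "az": 0, "dx": 0, "dy": 0, "dz": -2, "jaw": 1}
  ]
}}

```text
t: 22.05
position: [0.6312, 0.0161, 0.1064]
tcp_rot: [0.994, 0.109, -0.001, -0.001]
force: [0.9, -0.2, -0.7]
gripper_width: 0.0453
```

```bash
python3 lid.py|head -6
```

```text
t 22.05 q [0.006 0.577 1.684 0.002 0.882 1.357] p [0.6312 0.0161 0.1064] F [ 0.9 -0.2 -0.7] w 0.0453
tool axes x,y,z
[[ 0.976  0.216 -0.001]
 [ 0.216 -0.976 -0.002]
 [-0.001  0.002 -1.   ]]
torque [ 0.02 -0.09  0.01] jaw -77.53 turned 132.45 z exp 0.1012
```

>>> {"method": "apply_moves", "body": {
  "targets": [
    {"ax": 0, "ay": 0, "az": 0, "dx": 0, "dy": 0, "dz": -4, "jaw": 1},
    {"ax": 0, "ay": 0, "az": 0, "dx": 0, "dy": 0, "dz": -7, "jaw": 1},
    {"ax": 0, "ay": 0, "az": 0, "dx": 0, "dy": 0, "dz": -12, "jaw": 1},
    {"ax": 0, "ay": 0, "az": 0, "dx": 0, "dy": 0, "dz": -18, "jaw": 1},
    {"ax": 0, "ay": 0, "az": 0, "dx": 0, "dy": 0, "dz": -18, "jaw": 1},
    {"ax": 0, "ay": 0, "az": 0, "dx": 0, "dy": 0, "dz": -15, "jaw": 1},
    {"ax": 0, "ay": 0, "az": 0, "dx": 0, "dy": 0, "dz": -10, "jaw": 1},
    {"ax": 0, "ay": 0, "az": 0, "dx": 0, "dy": 0, "dz": 0, "jaw": 1}
  ]
}}

```text
t: 23.05
position: [0.632, 0.016, 0.1987]
tcp_rot: [0.994, 0.109, 0.001, -0.001]
force: [-0.5, 0.4, -0.8]
gripper_width: 0.0458
```

```bash
python3 lid.py|head -6
python3 - <<'E'
from goal import *
to([.4646,.029,.12],RT([0,0,-1],T.as_matrix()[:,1]))
a,d=camera("scene"); crop(a,200,350,130,270,4,"s9.png")
E
```

```text
t 23.05 q [0.006 0.459 1.633 0.002 1.048 1.357] p [0.632  0.016  0.1987] F [-0.5  0.4 -0.8] w 0.0458
tool axes x,y,z
[[ 0.976  0.216  0.002]
 [ 0.216 -0.976 -0.001]
 [ 0.002  0.002 -1.   ]]
torque [ 0.02  0.04 -0.03] jaw -77.51 turned 132.43 z exp 0.1012
t 23.05 q [0.006 0.459 1.633 0.002 1.048 1.357] p [0.632  0.016  0.1987] F [-0.5  0.4 -0.8] w 0.0458
tool axes x,y,z
[[ 0.976  0.216  0.002]
 [ 0.216 -0.976 -0.001]
 [ 0.002  0.002 -1.   ]]
shift [-160.8  -48.8   78.5] rotvec [-0.0015 -0.0021 -0.    ]
```

View pics/s9.png

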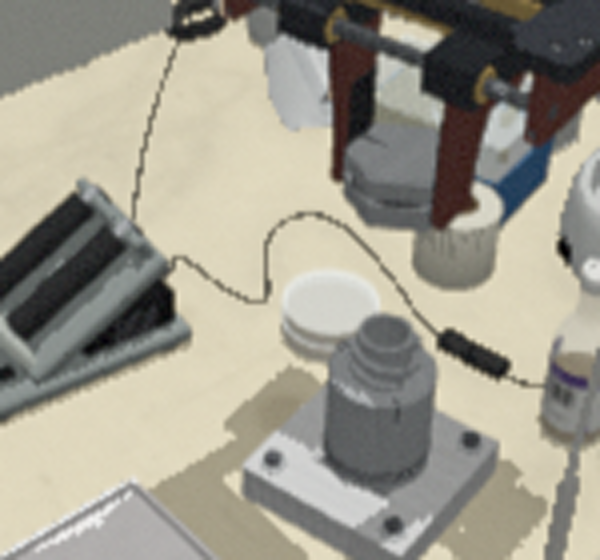

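The lid is off (held at ~(395,180)), and the jar stands open in the holder at (380,420). Now go to the tray.

>>> {"method": "apply_moves", "body": {
  "targets": [
    {"ax": 0, "ay": 0, "az": 0, "dx": -18, "dy": -5, "dz": 0, "jaw": 1},
    {"ax": 0, "ay": 0, "az": 0, "dx": -24, "dy": -8, "dz": 0, "jaw": 1},
    {"ax": 0, "ay": 0, "az": 0, "dx": -24, "dy": -8, "dz": 0, "jaw": 1},
    {"ax": 0, "ay": 0, "az": 0, "dx": -24, "dy": -8, "dz": 4, "jaw": 1},
    {"ax": 0, "ay": 0, "az": 0, "dx": -24, "dy": -8, "dz": 8, "jaw": 1},
    {"ax": 0, "ay": 0, "az": 0, "dx": -24, "dy": -8, "dz": 15, "jaw": 1},
    {"ax": 0, "ay": 0, "az": 0, "dx": -15, "dy": -4, "dz": 20, "jaw": 1},
    {"ax": 0, "ay": 0, "az": 0, "dx": -5, "dy": 0, "dz": 20, "jaw": 1},
    {"ax": 0, "ay": 0, "az": 0, "dx": 0, "dy": 0, "dz": 10, "jaw": 1},
    {"ax": 0, "ay": 0, "az": 0, "dx": 0, "dy": 0, "dz": 0, "jaw": 1}
  ]
}}

```text
t: 24.35
position: [0.4569, 0.0301, 0.1135]
tcp_rot: [0.994, 0.109, -0.005, -0.001]
force: [-0.2, 0.1, -1.4]
gripper_width: 0.0457
```

Run:
```python
from goal import *
to([.4646,.029,.02],RT([0,0,-1],T.as_matrix()[:,1]))
```

```text
t 24.35 q [0.038 0.362 2.06  0.003 0.73  1.389] p [0.4569 0.0301 0.1135] F [-0.2  0.1 -1.4] w 0.0457
tool axes x,y,z
[[ 0.976  0.216 -0.01 ]
 [ 0.216 -0.976 -0.004]
 [-0.01   0.002 -1.   ]]
shift [ 8.2  3.1 93.5] rotvec [-0.0038  0.0096  0.    ]
```

>>> {"method": "apply_moves", "body": {
  "targets": [
    {"ax": -0.001, "ay": 0.004, "az": 0, "dx": 4, "dy": 1.5, "dz": 16, "jaw": 1},
    {"ax": -0.001, "ay": 0.003, "az": 0, "dx": 2, "dy": 0.5, "dz": 20, "jaw": 1},
    {"ax": -0.001, "ay": 0.002, "az": 0, "dx": 0, "dy": 0, "dz": 20, "jaw": 1},
    {"ax": 0, "ay": 0, "az": 0, "dx": 0, "dy": 0, "dz": 14, "jaw": 1},
    {"ax": 0, "ay": 0, "az": 0, "dx": 0, "dy": 0, "dz": 8, "jaw": 1},
    {"ax": 0, "ay": 0, "az": 0, "dx": 0, "dy": 0, "dz": 0, "jaw": 1}
  ]
}}

```text
t: 25.1
position: [0.4689, 0.0296, 0.0359]
tcp_rot: [0.994, 0.109, 0.004, -0.0]
force: [0.5, -0.7, -0.6]
gripper_width: 0.0456
```

Run:
```python
from goal import *
to([.4646,.029,.0072],RT([0,0,-1],T.as_matrix()[:,1]))
```

```text
t 25.1 q [3.700e-02 5.240e-01 2.071e+00 1.000e-03 5.400e-01 1.390e+00] p [0.4689 0.0296 0.0359] F [ 0.5 -0.7 -0.6] w 0.0456
tool axes x,y,z
[[ 0.976  0.216  0.007]
 [ 0.216 -0.976  0.001]
 [ 0.007  0.001 -1.   ]]
shift [-4.6 -0.3 28.7] rotvec [ 0.0006 -0.007   0.    ]
```

>>> {"method": "apply_moves", "body": {
  "targets": [
    {"ax": 0, "ay": -0.004, "az": 0, "dx": -2, "dy": 0, "dz": 8, "jaw": 1},
    {"ax": 0, "ay": -0.002, "az": 0, "dx": -1, "dy": 0, "dz": 8, "jaw": 1},
    {"ax": 0, "ay": 0, "az": 0, "dx": 0, "dy": 0, "dz": 6, "jaw": 1},
    {"ax": 0, "ay": 0, "az": 0, "dx": 0, "dy": 0, "dz": 3, "jaw": 1}
  ]
}}

```text
t: 25.6
position: [0.4669, 0.029, 0.0104]
tcp_rot: [0.994, 0.109, 0.002, 0.0]
force: [-0.2, 0.0, -1.6]
gripper_width: 0.0459
```

Run:
```python
from goal import *
to([.4646,.029,.0072],RT([0,0,-1],T.as_matrix()[:,1]))
```

```text
t 25.6 q [ 3.700e-02  5.770e-01  2.075e+00 -1.000e-03  4.870e-01  1.391e+00] p [0.4669 0.029  0.0104] F [-0.2  0.  -1.6] w 0.0459
tool axes x,y,z
[[ 0.976  0.216  0.003]
 [ 0.216 -0.976  0.001]
 [ 0.003 -0.    -1.   ]]
shift [-2.3 -0.5  3.2] rotvec [ 0.001  -0.0029  0.    ]
```

>>> {"method": "apply_moves", "body": {
  "targets": [
    {"ax": 0, "ay": -0.002, "az": 0, "dx": 0, "dy": 0, "dz": 1.5, "jaw": 1},
    {"ax": 0, "ay": 0, "az": 0, "dx": 0, "dy": 0, "dz": 1.2, "jaw": 1}
  ]
}}

```text
t: 25.85
position: [0.467, 0.029, 0.0074]
tcp_rot: [0.994, 0.109, 0.0, 0.0]
force: [0.6, -0.0, -0.8]
gripper_width: 0.0458
```

>>> {"method": "apply_moves", "body": {
  "targets": [
    {"ax": 0, "ay": 0, "az": 0, "dx": 0, "dy": 0, "dz": 1, "jaw": 1}
  ]
}}

```text
t: 25.98
position: [0.467, 0.029, 0.0067]
tcp_rot: [0.994, 0.109, 0.0, 0.0]
force: [-3.6, -0.2, 18.6]
gripper_width: 0.0458
```

>>> {"method": "apply_moves", "body": {
  "targets": [
    {"ax": 0, "ay": 0, "az": 0, "dx": 0, "dy": 0, "dz": 0, "jaw": 1},
    {"ax": 0, "ay": 0, "az": 0, "dx": 0, "dy": 0, "dz": 0, "jaw": 0.42},
    {"ax": 0, "ay": 0, "az": 0, "dx": 0, "dy": 0, "dz": 0, "jaw": 0.3},
    {"ax": 0, "ay": 0, "az": 0, "dx": 0, "dy": 0, "dz": 0, "jaw": 0.3},
    {"ax": 0, "ay": 0, "az": 0, "dx": 0, "dy": 0, "dz": 0, "jaw": 0.3},
    {"ax": 0, "ay": 0, "az": 0, "dx": 0, "dy": 0, "dz": 0, "jaw": 0.3}
  ]
}}

```text
t: 26.72
position: [0.4676, 0.029, 0.0071]
tcp_rot: [0.994, 0.109, 0.001, 0.001]
force: [0.1, 0.2, -0.7]
gripper_width: 0.0613
```

>>> {"method": "apply_moves", "body": {
  "targets": [
    {"ax": 0, "ay": 0, "az": 0, "dx": 0, "dy": 0, "dz": -8, "jaw": 0.3},
    {"ax": 0, "ay": 0, "az": 0, "dx": 0, "dy": 0, "dz": -15, "jaw": 0.3},
    {"ax": 0, "ay": 0, "az": 0, "dx": 0, "dy": 0, "dz": -25, "jaw": 0.3},
    {"ax": 0, "ay": 0, "az": 0, "dx": 0, "dy": 0, "dz": -30, "jaw": 0.3},
    {"ax": 0, "ay": 0, "az": 0, "dx": 0, "dy": 0, "dz": -30, "jaw": 0.3},
    {"ax": 0, "ay": 0, "az": 0, "dx": -12, "dy": 0, "dz": -30, "jaw": 0.3},
    {"ax": 0, "ay": 0, "az": 0, "dx": -12, "dy": 0, "dz": -20, "jaw": 0.3},
    {"ax": 0, "ay": 0, "az": 0, "dx": -12, "dy": 0, "dz": -10, "jaw": 0.3},
    {"ax": 0, "ay": 0, "az": 0, "dx": 0, "dy": 0, "dz": 0, "jaw": 0.3}
  ]
}}

```text
t: 27.85
position: [0.4315, 0.0213, 0.1882]
tcp_rot: [0.994, 0.109, 0.005, 0.001]
force: [-0.4, -0.1, -0.2]
gripper_width: 0.0614
```

Run:
```python
from goal import *
P={}
for n in("top","scene"):
    a,d=camera(n); np.savez(f"pics/{n}10.npz",p=a,d=d); P[n]=a
crop(P["scene"],120,380,130,330,3,"s10.png"); crop(P["top"],170,350,90,290,3,"t10.png")
Q=pts("scene",np.load("pics/scene10.npz")['d']);X,Y,Z=Q[...,0],Q[...,1],Q[...,2]+.0013
m=(abs(X-.467)<.05)&(abs(Y-.029)<.05)&(Z>.022)&(Z<.05); print('lid top',np.median(Z[m]),X[m].mean(),Y[m].mean(),Z[m].max())
m=(abs(X-.631)<.03)&(abs(Y-.016)<.03)&(Z>.104)&(Z<.13); print('mouth',np.percentile(Z[m],95),X[m].mean(),Y[m].mean())
```

```text
t 27.85 q [ 2.200e-02  1.860e-01  2.074e+00 -1.000e-03  8.730e-01  1.376e+00] p [0.4315 0.0213 0.1882] F [-0.4 -0.1 -0.2] w 0.0614
tool axes x,y,z
[[ 0.976  0.216  0.009]
 [ 0.216 -0.976  0.003]
 [ 0.009 -0.001 -1.   ]]
lid top 0.03081132853617333 0.465744796460259 0.024362393674933577 0.03435177180318675
mouth 0.11293121062181616 0.6311763128126426 0.013470507419365434
```

View pics/s10.png

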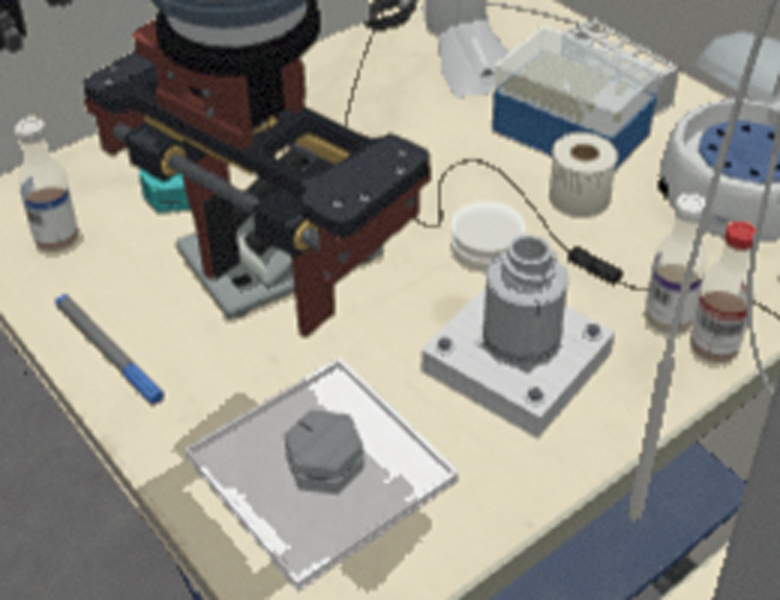

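View pics/t10.png

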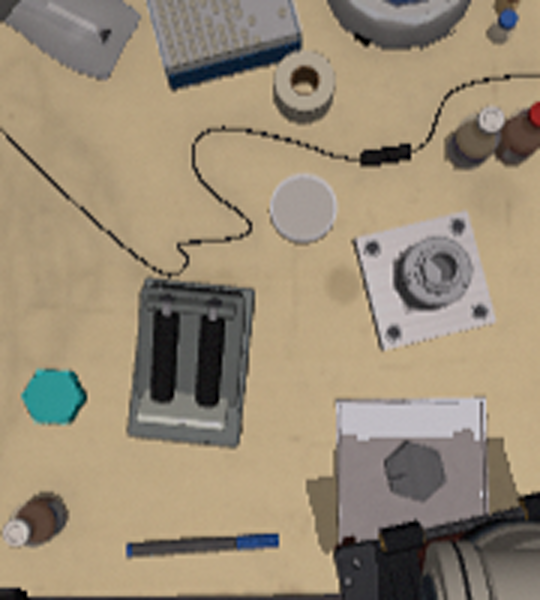

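The lid lies flat in the tray (top at z 0.031, scene pixel (325,450)). The jar stands home with its mouth at z 0.113 (525,300), and the bystanders are where they were. Handing in.

```bash
python3 -c "
from bench import ticket; print(ticket.hand_in())"
```

```text
the job is handed in; nothing more can be done
None
```

The job is done and handed in at about 28 s of the 67 s allowed. I took the jar off the roller, stood it upright in the holder pocket and let go. I then turned the lid about 132° clockwise, lifted it off and laid it open side down in the tray.

Last checks:
- **Jar in the pocket:** while lowering, the foot met the pocket floor with a clear push back. After letting go, the lid top was at z = 0.118 m, the height expected with the foot fully home. At the end the jar still stood there, its mouth at about 0.113 m against 0.112 m expected.
- **Lid removal:** the pull while lifting stayed at about 1 N, the lid's own weight, so the jar did not come up with it.
- **Lid in the tray:** its top was at z = 0.031 m, which is the tray floor plus the lid's height, so it lies flat.
- **Everything else:** the dishes, tape roll, marker and turquoise lid looked unmoved in the pictures, by eye only. The gripper was open and clear of everything, with no force on it.

Two readings were less clear:
- **Lid line angle:** the camera estimates of where the line started disagreed by about 8° (−120° to −128°). I used the angle of the closed jaws on the flats, −125°, instead. I did not see the double line in a picture at the end of the turn.
- **Lowering the jar:** the force read zero contact whenever a move ended with a pause. I had to confirm contact with the pocket floor by a separate small push.

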